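# Book in the potting tins and rack the boards for curing

## Task

Stand every tin on a ring mark of its own before the label reader, turned so that its label squarely faces the reader window, then press the read button fully with all of them standing so. Also move every circuit board from the leaning transit stand to the curing rack, each standing upright on its long lower edge, fully down in a slot of its own. Leave all the tins still facing the reader at the end, and leave the parts bin, the notepad and the tape where they are.

Things in the scene. Friction and masses are not known exactly. Their poses are not given: they have to be found in the camera images.
- tin0: A metal tin of potting compound, upright cylinder 62 mm in diameter, 75 mm high, about 0.35 kg, heavy at the bottom; up to three alike, two or three present. A paper label with dark bars is on one side only, and a 26 x 11 mm pale paper strip on the dark lid runs from the centre towards the label. Origin: centre of the underside; z up; x points out through the middle of the label.
- tin1: Another such tin, same as tin0.
- tin2: Another such tin, same as tin0.
- board0: A green power circuit board, stiff, 100 mm long (x) x 4 mm thick (y) x 85 mm high (z), 0.12 kg; three or four present, alike. Origin: middle of its long lower edge; z points up in the board's plane. Components stand up to 16 mm off the +y face between 36 and 61 mm above the lower edge; the upper 23 mm is clear for gripping across the thickness. At the start it leans in a pocket of the stand.
- board1: Another such board, same as board0.
- board2: Another such board, same as board0.
- board3: Another such board, same as board0.
- reader: Label reader fixed to the bench: grey block 50 (x) x 320 (y) x 55 (z) mm. Origin: centre of its underside. Its long dark window is on its -x face, with three ring marks on the bench before it. A label faces the reader when the tin's x axis points along the reader's +x.
- bay0 (a point): Centre of a flat ring mark (84 mm across, painted on the bench, 0.1 m pitch) before the reader window, 65 mm from the window. Number 0 along the reader's +y.
- bay1 (a point): Centre of a flat ring mark (84 mm across, painted on the bench, 0.1 m pitch) before the reader window, 65 mm from the window. Number 1 along the reader's +y.
- bay2 (a point): Centre of a flat ring mark (84 mm across, painted on the bench, 0.1 m pitch) before the reader window, 65 mm from the window. Number 2 along the reader's +y.
- button (a joint): Read button, in the middle of the reader's top: 0 up, 0.006 m fully pressed; springs back, about 5 N. Counts as pressed beyond 0.004.
- button_top (a point): Centre of the button's top face (28 mm in diameter), moves with it; pressed straight down.
- stand: Black transit stand fixed to the bench, base 120 (x) x 260 (y) mm, with four pockets 60 mm apart along y at y = -90, -30, 30, 90 mm; boards in them lean 0.35 rad towards its -y, lower edge 14 mm up, upper edge 94 mm up; the pocket walls reach 32 mm up the board. Origin: centre of the underside.
- rack: Aluminium curing rack fixed to the bench: base 120 (x) x 190 (y) x 8 (z) mm with four upright slots running along x, 50 mm apart along y. Each slot is 9 mm wide between walls 22 mm high, with a flared mouth above (20 mm wide at 39 mm above the bench). Origin: centre of the underside, z up.
- slot0 (a point): Middle of the floor of slot 0 (8 mm above the bench), at y = -75 mm in the rack. A seated board's origin is here, its x along the rack's x either way round.
- slot1 (a point): Middle of the floor of slot 1 (8 mm above the bench), at y = -25 mm in the rack. A seated board's origin is here, its x along the rack's x either way round.
- slot2 (a point): Middle of the floor of slot 2 (8 mm above the bench), at y = 25 mm in the rack. A seated board's origin is here, its x along the rack's x either way round.
- slot3 (a point): Middle of the floor of slot 3 (8 mm above the bench), at y = 75 mm in the rack. A seated board's origin is here, its x along the rack's x either way round.
- bin: Bystander: open black parts bin 150 x 110 x 60 mm. Origin: centre of the underside.
- notepad: Bystander: pale yellow pad 76 x 76 x 12 mm. Origin: centre of the underside.
- tape: Bystander: roll of tape lying flat, 90 mm across, 24 mm high. Origin: centre of the underside.
Things that resemble listed ones, but are neither listed nor needed, are in the scene too. What is shaped like the board1 but pink or red is not meant.

How it is judged:
By the outcome, as a careful person would: the job done as asked, in the order asked, and still so for the second after the job is handed in, with the robot touching nothing.
Of tin0, tin1, tin2 only 2 to 3 are there at a start; the rules pass over those that are not, and their reading is None.
Of board0, board1, board2, board3 only 3 to 4 are there at a start; the rules pass over those that are not, and their reading is None.
At some moment in a run one of tin0, tin1, tin2 may be knocked a few centimetres aside while the robot is not near it.
It also fails if it takes over 210 s, if anything falls off the work surface, if the arm or the gripper's body presses on something with over 40 N, if the wrist force passes 120 N, or if a joint passes its speed limit or range.

## Robot

A 6-joint arm with a two-finger parallel gripper is mounted at the origin on the work surface. World frame = base frame: x ahead of the robot, y to its left, z up, the work surface at z = 0. Lengths are in mm, angles in rad, forces in N, time in s.
With the tool pointing down it reaches from about 250 to 850 mm from the base axis. Payload 12.5 kg.
Tool frame: the origin (TCP) lies on the mounting face of the last link; the fingertips stand 186 mm ahead of it and the grasp point (between the pads) lies 167 mm ahead of it; z points along the fingers, y is the line along which they close (so a half turn about z gives the same grasp; the last joint's range is limited). The gripper opens to 93 mm and grips with 3 to 60 N. Pads are 15 mm wide; open, the fingers measure 128 mm over their backs; the gripper's body (75 mm by 188 mm) begins 65 mm behind the grasp point.
Start: joints at [-1.43, 0.351, 1.652, -0, 1.139, -0.085], TCP at [123.159, -536.02, 404.733] pointing down, gripper open.
Joint ranges: [-2.75, 2.75], [-0.79, 2.1], [0.01, 2.65], [-1.57, 4.71], [0.07, 3.14], [-2.87, 2.87]. Speed limits (rad/s): [2.22, 2.22, 2.79, 3.14, 3.14, 3.14].

## Interface

Orientations are given as a rotation vector (axis times angle).
In Python, from cell import arm gives the robot as it stands. The module is installed in compiled form; this text tells all that it offers.
- The arm moves only by the tool drive_tool, never from a script. Its argument "rows" is a list of rows, each a list of 3 entries, a list of its own where there are three numbers: the shift along the world's x, y, z in units of 0.025 m (1.0 is 0.025 m), then the turn, a rotation vector about the world's x, y, z in units of 4 degrees (1.0 is 4 degrees), then the opening, from 0 (shut) to 1 (fully open). A call has 1 to 20 rows; each row shifts and turns the commanded pose from where the row before left it; what a row does not reach is not made up. A row lasts 1/12 s, in which the tool goes at most 41.7 mm and 7.16 degrees, less where a joint would pass 70% of its speed; a pose out of reach is approached as far as the arm can. A call with a number of a shift or a turn outside -1 to 1 is refused whole. A call with a gripper value outside its range is refused whole. The fingers move at their own pace and stop on an object; "newtons" is the grip in N (left out, the last holds). Time passes only in rows, so rows that do not move let the fingers close. It gives the time, the measured TCP pose, the force, the opening and the grip force at its end, in the units of the state.
- arm.state(): the state, without advancing time (a new reading comes with each control period).
- arm.get_image(name): name is "scene" or "top"; returns a dict with "frame" (420x560x3 uint8, red, green, blue), "camera_matrix" (3x3 intrinsics, pixels), "R" (3x3) and "t" (3): a world point X has camera coordinates R X + t. Camera axes: x right, y down, z forward; pixel columns grow to the right and rows downward; lengths in mm; the calibration is good to about 2 mm. A picture is of the moment at which its call begins. There is no depth.
- arm.finish_job(): hands the job in; it is judged then, once.
The state is a dict: "t": time; "joints": joint angles; "qvel": joint speeds; "joint_torque": joint torques, N m; "tcp_pos": TCP position; "eef_rot": TCP orientation; "force": force on the tool from outside, world axes, zero at the start; "ft_torque": the same for the moment, N m; "gripper_width": opening from 0.0 (shut) to 1.0 (fully open); "grip_force": force on a finger pad.
Only numpy, scipy, OpenCV 4.12 (cv2) and the standard library are available. Lean on these libraries where they do the work, as an engineer would, in place of code of your own. Each camera call takes 0.05 s, during which the arm holds its last target. There are 200 camera calls.

## Working session

There is one attempt and no reset: what is moved stays moved. The work goes in short steps, Python scripts to look and compute and a tool call to move; the robot and the scene stay as the last step left them, time stands still between calls to the robot, and variables do not carry over. Pictures are saved under pics/ and viewed, at most 14 in all, crops included, and the job is handed in when it is done.

Besides the shell and the picture viewer there is one more tool, called as name([rows], argument=value, ...), one row to a line, values as JSON. drive_tool: Moves the arm, as the interface text tells. Its arguments: {"type":"object","properties":{"rows":{"type":"array"},"newtons":{"type":"number"}},"required":["rows"]}

```bash
mkdir -p pics; cat > h.py <<'E'
import numpy as np, cv2
from cell import arm
def shot(name,fn=None):
    d=arm.get_image(name)
    if fn: cv2.imwrite('pics/'+fn,cv2.cvtColor(d['frame'],cv2.COLOR_RGB2BGR))
    return d
def ray(d,u,v,z):
    R=np.array(d['R']);t=np.array(d['t']);K=np.array(d['camera_matrix'])
    c=-R.T@t; w=R.T@np.linalg.solve(K,[u,v,1.]); s=(z-c[2])/w[2]
    return c+s*w
def proj(d,X):
    p=np.array(d['camera_matrix'])@(np.array(d['R'])@np.array(X,float)+np.array(d['t']));return p[:2]/p[2]
def tri(d1,p1,d2,p2):
    A=[];b=[]
    for d,p in((d1,p1),(d2,p2)):
        R=np.array(d['R']);c=-R.T@np.array(d['t']);w=R.T@np.linalg.solve(np.array(d['camera_matrix']),[*p,1.]);w/=np.linalg.norm(w)
        P=np.eye(3)-np.outer(w,w);A.append(P);b.append(P@c)
    return np.linalg.lstsq(np.vstack(A),np.hstack(b),rcond=None)[0]
E
python3 - <<'E'
from h import *
for n in('scene','top'):
    d=shot(n,n+'0.png'); R=np.array(d['R']);print(n,-R.T@np.array(d['t']),R.round(3).tolist(),np.array(d['camera_matrix']).tolist())
    import pickle;pickle.dump(d,open(n+'0.pkl','wb'))
print(arm.state())
E
```

```text
scene [1252.66635412  718.54463939  775.82820608] [[-0.703, 0.711, -0.015], [0.4, 0.379, -0.835], [-0.588, -0.593, -0.551]] [[469.78626041756405, 0.0, 282.21378631351587], [0.0, 469.78626041756405, 214.3422191642319], [0.0, 0.0, 1.0]]
top [ 386.11630591  -30.56974974 1377.60269636] [[0.021, -1.0, 0.006], [-0.995, -0.022, -0.096], [0.096, -0.004, -0.995]] [[454.43507582087653, 0.0, 283.7992325464271], [0.0, 454.43507582087653, 215.73546978870985], [0.0, 0.0, 1.0]]
{'t': 0.1, 'joints': array([-1.42961874e+00,  3.51159447e-01,  1.65232226e+00, -6.78812469e-06,
        1.13909568e+00, -8.45945676e-02]), 'qvel': array([-5.48827779e-04, -1.31045641e-03, -2.17981571e-03,  1.65329319e-03,
        4.24985090e-05,  1.20845661e-04]), 'joint_torque': array([ 5.80251326e-04, -4.98026061e+01, -2.85705221e+01,  6.99849520e-02,
        2.39045575e-02, -2.71549055e-05]), 'tcp_pos': array([ 123.13447398, -535.92823789,  404.28209882]), 'eef_rot': array([-3.12061842e+00, -3.53782909e-01,  5.34176525e-05]), 'force': array([ 0.27511337, -0.39318995, -0.66419515]), 'ft_torque': array([ 0.00303667,  0.01969865, -0.03035377]), 'grip_force': 0.0, 'gripper_width': 0.9987538742561314}
```

View pics/scene0.png

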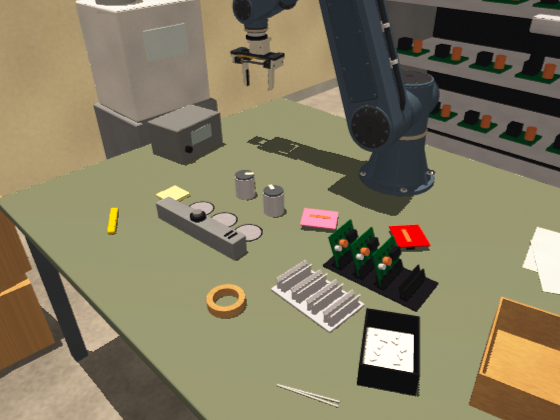

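View pics/top0.png

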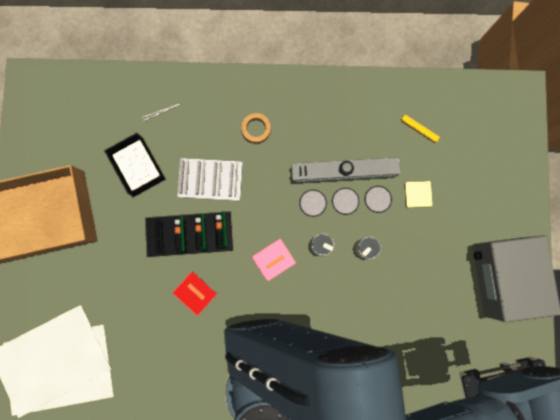

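The scene shows two tins near scene(245,185) and (273,200), or top(322,245) and (368,248). The reader is at top(346,170) with its bays at (313/346/378,~201). The rack is at top(210,180) and the stand at (190,234), holding three green boards at (178/198/219,232). The red flat board at (195,293) and the pink one at (274,260) are lookalikes and not meant. I'll enlarge these regions to confirm.

```bash
python3 - <<'E'
from h import *
a=cv2.imread('pics/top0.png');b=cv2.imread('pics/scene0.png')
cv2.imwrite('pics/topc.png',cv2.resize(a[145:275,140:405],None,fx=3,fy=3,interpolation=cv2.INTER_CUBIC))
cv2.imwrite('pics/scc.png',cv2.resize(b[160:335,150:445],None,fx=2.7,fy=2.7,interpolation=cv2.INTER_CUBIC))
E
```

```text
(no output)
```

View pics/topc.png

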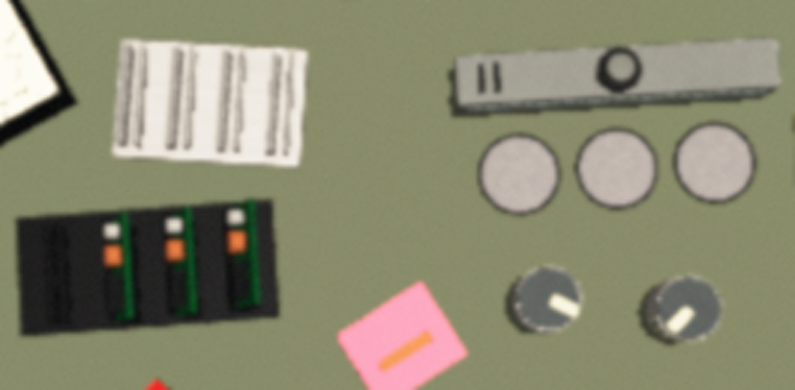

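View pics/scc.png

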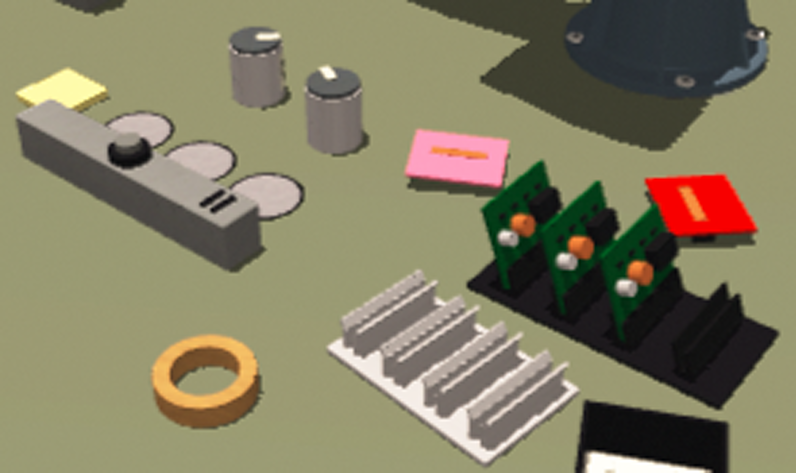

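The crops confirm the identification: two tins with pale lid strips, three green boards with orange and white parts on their +y face, and an empty fourth pocket at the stand's +y end. Now I'll measure with masks in both views.

```bash
cat > m.py <<'E'
from h import *
def blobs(mask,lo,hi=1e9,n=20):
    k,l,s,c=cv2.connectedComponentsWithStats(mask.astype(np.uint8))
    return [(tuple(c[i].round(2)),int(s[i][4]),tuple(s[i][:4]),l==i) for i in range(1,k) if lo<=s[i][4]<=hi][:n]
def hsv(d): return [c.astype(int) for c in cv2.split(cv2.cvtColor(d['frame'],cv2.COLOR_RGB2HSV))]
E
python3 - <<'E'
from m import *
import pickle
T=pickle.load(open('top0.pkl','rb'));S=pickle.load(open('scene0.pkl','rb'))
for nm,d,roi in(('top',T,(slice(120,275),slice(95,410))),('scene',S,(slice(150,335),slice(140,460)))):
    H,s,V=hsv(d); r=np.zeros(H.shape,bool); r[roi]=1
    print(nm)
    for name,mk,lo in(('disc',(s<35)&(V>130)&(V<200),100),('bright',(s<60)&(V>200),6),('orange',(H>4)&(H<18)&(s>150)&(V>120),4),('green',(H>50)&(H<85)&(s>120),15),('darkest',(V<50),60),('lid',(V>50)&(V<105)&(s<90)&(H>85)&(H<120),30)):
        print(name,[b[:3] for b in blobs(mk&r,lo)])
for p in((322,245),(330,248),(313,203),(346,170),(346,178),(210,160),(190,250),(168,215)): print(p,T['frame'][p[1],p[0]])
H,s,V=hsv(T)
for name,mk,z in(('rack',(s<60)&(V>130),8),('stand',V<60,8)):
    r=np.zeros(H.shape,bool)
    r[(slice(150,208),slice(172,250)) if name=='rack' else (slice(205,262),slice(140,240))]=1
    m=cv2.morphologyEx((mk&r).astype(np.uint8),cv2.MORPH_CLOSE,np.ones((15,15)));
    c=max(cv2.findContours(m,0,1)[0],key=cv2.contourArea); R=cv2.minAreaRect(c);bx=cv2.boxPoints(R)
    P=np.array([ray(T,*p,z) for p in bx]); print(name,R,P.round(1).tolist(),P.mean(0).round(1),[np.linalg.norm(P[i]-P[i-1]).round(1) for i in range(4)])
E
```

```text
top
disc [((np.float64(181.09), np.float64(175.97)), 173, (np.int32(178), np.int32(158), np.int32(8), np.int32(36))), ((np.float64(375.59), np.float64(166.51)), 742, (np.int32(350), np.int32(158), np.int32(50), np.int32(18))), ((np.float64(198.0), np.float64(178.19)), 119, (np.int32(195), np.int32(161), np.int32(6), np.int32(34))), ((np.float64(316.82), np.float64(169.87)), 691, (np.int32(292), np.int32(161), np.int32(51), np.int32(19))), ((np.float64(214.6), np.float64(178.37)), 108, (np.int32(212), np.int32(162), np.int32(6), np.int32(34))), ((np.float64(230.98), np.float64(180.0)), 102, (np.int32(228), np.int32(164), np.int32(6), np.int32(33))), ((np.float64(377.94), np.float64(198.78)), 485, (np.int32(366), np.int32(187), np.int32(25), np.int32(25))), ((np.float64(345.23), np.float64(200.63)), 482, (np.int32(333), np.int32(189), np.int32(25), np.int32(24))), ((np.float64(312.69), np.float64(202.67)), 488, (np.int32(301), np.int32(191), np.int32(25), np.int32(25)))]
bright [((np.float64(135.44), np.float64(164.91)), 1248, (np.int32(113), np.int32(141), np.int32(46), np.int32(49)))
[... 5614 characters left out ...]
5 178]
(346, 170) [149 146 133]
(346, 178) [92 95 87]
(210, 160) [226 218 203]
(190, 250) [36 36 36]
(168, 215) [105 109  81]
rack ((209.42625427246094, 181.3902130126953), (65.4919662475586, 47.21082305908203), 3.990913152694702) [[550.7, 294.9, 8.0], [696.1, 291.2, 8.0], [686.5, 90.9, 8.0], [541.2, 96.5, 8.0]] [618.6 193.4   8. ] [np.float64(198.6), np.float64(145.5), np.float64(200.6), np.float64(145.4)]
stand ((188.52537536621094, 233.8553466796875), (38.402156829833984, 85.42520904541016), 85.91438293457031) [[502.8, 385.0, 8.0], [526.9, 128.4, 8.0], [411.5, 116.4, 8.0], [387.8, 371.0, 8.0]] [457.2 250.2   8. ] [np.float64(115.9), np.float64(257.7), np.float64(116.1), np.float64(255.7)]
```

```bash
python3 - <<'E'
from m import *
import pickle
T=pickle.load(open('top0.pkl','rb'));S=pickle.load(open('scene0.pkl','rb'))
tc=lambda p:(p[0]/3+140-.33,p[1]/3+145-.33); sc=lambda p:(p[0]/2.7+150-.3,p[1]/2.7+160-.3)
for n,a,b,c,e in(('A',(249,200),(483,208),(262,303),(545,160)),('B',(190,207),(543,226),(198,312),(604,180)),('C',(128,213),(602,252),(134,318),(660,203))):
    P=tri(T,tc(a),S,sc(b));Q=tri(T,tc(c),S,sc(e));print('board',n,P.round(1),Q.round(1),((P+Q)/2).round(1),'len',np.linalg.norm(P-Q).round(1),'yaw of x',np.degrees(np.arctan2((P-Q)[1],(P-Q)[0])).round(1))
for a,b in(((218.5,225),(343.25,242.47)),((197.73,227.79),(364.78,250.9)),((177.27,229.55),(386.9,260.34))): print('orange',tri(T,a,S,b).round(1))
for n,t,s in(('R-hi x,+y',(120,38),None),('hi x,-y',(308,50),(328,348)),('lo x,-y',(299,167),None),('lo x,+y',(112,156),(578,390)),('hi x +y',(120,38),(487,464))):
    print(n,ray(T,*tc(t),8).round(1), ray(S,*sc(s),8).round(1) if s else '', tri(T,tc(t),S,sc(s)).round(1) if s else '')
for a,b in(((377.94,198.78),(202.7,206.6)),((345.23,200.63),(224.7,218.42)),((312.69,202.67),(249.28,231))): print('bay',ray(T,*a,0).round(1),ray(S,*b,0).round(1))
print('button',tri(T,tc((622,67)),S,sc((128,145))).round(1))
for n,a,b in(('tinL',(328.08,246.59),(270.9,186.15)),('tinR',(366.19,251.33),(249,173.19))): print(n,'strip',tri(T,a,S,b).round(1),ray(T,*a,75).round(1),ray(S,*b,75).round(1))
E
```

```text
board A [518.6 138.2  95. ] [419.1 126.4  93.2] [468.9 132.3  94.1] len 100.2 yaw of x 6.8
board B [508.8 195.1  98.7] [409.  186.8  93.6] [458.9 191.   96.2] len 100.2 yaw of x 4.8
board C [502.  253.6  97.4] [402.9 245.7  93.2] [452.5 249.6  95.3] len 99.5 yaw of x 4.6
orange [480.8 154.   65.1]
orange [471.5 213.6  65.1]
orange [464.9 272.9  64.8]
R-hi x,+y [690.7 287.1   8. ]  
hi x,-y [682.6  95.    8. ] [681.1  99.9   8. ] [681.4  96.8   6.5]
lo x,-y [562.1 100.5   8. ]  
lo x,+y [569.1 289.9   8. ] [570.5 290.8   8. ] [569.4 290.2   6.8]
hi x +y [690.7 287.1   8. ] [687.7 288.4   8. ] [689.5 288.    9.2]
bay [ 577.3 -322.4    0. ] [ 563.  -325.8    0. ]
bay [ 569.4 -222.3    0. ] [ 557.9 -225.3    0. ]
bay [ 560.9 -122.9    0. ] [ 550.7 -124.3    0. ]
button [ 658.1 -215.9   70.2]
tinL strip [ 425.2 -162.9   79.4] [ 425.7 -163.9   75. ] [ 419.6 -167.9   75. ]
tinR strip [ 414.1 -272.1   78.1] [ 414.6 -273.1   75. ] [ 410.1 -276.1   75. ]
```

drive_tool([
  [[0.59, 0.96, -0.1], [0, 0, -0.191], 0.3],
  [[0.59, 0.96, -0.1], [0, 0, -0.191], 0.3],
  [[0.59, 0.96, -0.1], [0, 0, -0.191], 0.3],
  [[0.59, 0.96, -0.1], [0, 0, -0.191], 0.3],
  [[0.59, 0.96, -0.1], [0, 0, -0.191], 0.3],
  [[0.59, 0.96, -0.1], [0, 0, -0.191], 0.3],
  [[0.59, 0.96, -0.1], [0, 0, -0.191], 0.3],
  [[0.59, 0.96, -0.1], [0, 0, -0.191], 0.3],
  [[0.59, 0.96, -0.1], [0, 0, -0.191], 0.3],
  [[0.59, 0.96, -0.1], [0, 0, -0.191], 0.3],
  [[0.59, 0.96, -0.1], [0.5, 0.046, 0], 0.3],
  [[0.59, 0.96, -0.1], [0.5, 0.046, 0], 0.3],
  [[0.59, 0.96, -0.1], [0.5, 0.046, 0], 0.3],
  [[0.59, 0.96, -0.1], [0.5, 0.046, 0], 0.3],
  [[0.59, 0.96, -0.1], [0.5, 0.046, 0], 0.3],
  [[0.59, 0.96, -0.1], [0.5, 0.046, 0], 0.3],
  [[0.59, 0.96, -0.1], [0.5, 0.046, 0], 0.3],
  [[0.59, 0.96, -0.1], [0.5, 0.046, 0], 0.3],
  [[0.59, 0.96, -0.1], [0.5, 0.046, 0], 0.3],
  [[0.59, 0.96, -0.1], [0.5, 0.046, 0], 0.3],
], newtons=25)

```text
t: 1.77
tcp_pos: [418.6, -54.6, 354.5]
eef_rot: [-2.787, -0.129, 0.023]
force: [1.2, -0.7, 0.7]
gripper_width: 0.299
grip_force: 0.0
```

```bash
cat > g.py <<'E'
# remaining shift (units of 25 mm) and turn (units of 4 deg) to a goal; goal: grasp point xyz, closing yaw deg, tilt rad about board x
import sys
from h import *
from scipy.spatial.transform import Rotation as R
x,y,z,psi,tilt,back=map(float,sys.argv[1:7])
s=arm.state()
a=np.radians(psi); ty=np.array([np.cos(a),np.sin(a),0]); tz=np.array([0,0,-1.]); M=np.c_[np.cross(ty,tz),ty,tz]
ax=np.array([-np.sin(a),np.cos(a),0]);  # for psi=-85: ax ~ +x
M=R.from_rotvec(ax*tilt).as_matrix()@M
goal=np.array([x,y,z])-M[:,2]*(167+back)
C=R.from_rotvec(s['eef_rot']).as_matrix()
dr=R.from_matrix(M@C.T).as_rotvec()
print('t',round(s['t'],2),'tcp',s['tcp_pos'].round(1),'F',s['force'].round(1),'w',round(s['gripper_width']*93,1),'gf',round(s['grip_force'],1),'q',s['joints'].round(2))
print('shift u',((goal-s['tcp_pos'])/25).round(2),'turn u',(np.degrees(dr)/4).round(2),'tool z',C[:,2].round(3),'grasp pt',(s['tcp_pos']+167*C[:,2]).round(1))
E
python3 g.py 468.8 133.3 90.8 -84.7 .35 60
```

```text
t 1.77 tcp [418.6 -54.6 354.5] F [ 1.2 -0.7  0.7] w 27.8 gf 0.0 q [-0.31  0.21  2.    0.36  1.1   0.97]
shift u [ 2.29  4.42 -2.02] turn u [-0.03 -0.01 -0.  ] tool z [-0.032  0.344 -0.939] grasp pt [413.3   2.7 197.8]
```

drive_tool([
  [[0.38, 0.737, -0.337], [0, 0, 0], 0.3],
  [[0.38, 0.737, -0.337], [0, 0, 0], 0.3],
  [[0.38, 0.737, -0.337], [0, 0, 0], 0.3],
  [[0.38, 0.737, -0.337], [0, 0, 0], 0.3],
  [[0.38, 0.737, -0.337], [0, 0, 0], 0.3],
  [[0.38, 0.737, -0.337], [0, 0, 0], 0.3],
  [[0, 0, 0], [0, 0, 0], 0.3],
  [[-0.013, 0.138, -0.376], [0, 0, 0], 0.3],
  [[-0.013, 0.138, -0.376], [0, 0, 0], 0.3],
  [[-0.013, 0.138, -0.376], [0, 0, 0], 0.3],
  [[-0.013, 0.138, -0.376], [0, 0, 0], 0.3],
  [[-0.013, 0.138, -0.376], [0, 0, 0], 0.3],
  [[-0.013, 0.138, -0.376], [0, 0, 0], 0.3],
  [[0, 0, 0], [0, 0, 0], 0.3],
  [[0, 0, 0], [0, 0, 0], 0.3],
])

```text
t: 3.02
tcp_pos: [473.1, 75.3, 247.3]
eef_rot: [-2.788, -0.129, 0.024]
force: [0.9, 0.4, 0.2]
gripper_width: 0.301
grip_force: 0.0
```

```bash
python3 g.py 468.8 133.3 90.8 -84.7 .35 0; python3 -c "
from h import *
d=shot('scene','a1.png');cv2.imwrite('pics/a1c.png',cv2.resize(cv2.imread('pics/a1.png')[130:300,260:460],None,fx=3,fy=3,interpolation=2))"
```

```text
t 3.02 tcp [473.1  75.3 247.3] F [0.9 0.4 0.2] w 28.0 gf 0.0 q [-0.01  0.47  1.96  0.49  0.81  1.11]
shift u [0.04 0.04 0.02] turn u [-0.01 -0.01 -0.  ] tool z [-0.033  0.342 -0.939] grasp pt [467.7 132.4  90.4]
```

View pics/a1c.png

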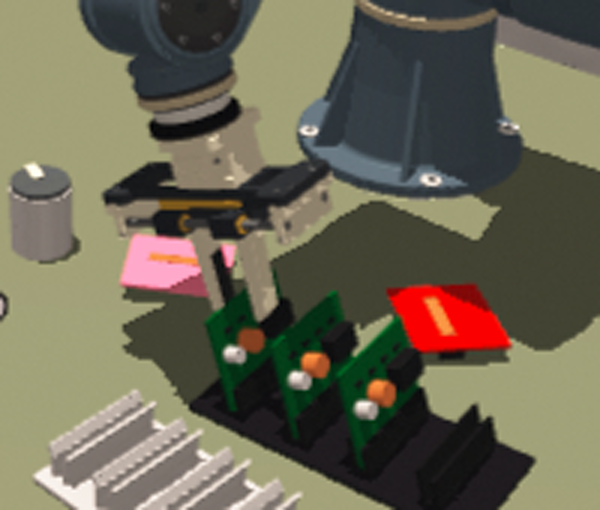

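The fingers straddle board A's upper edge (crop about 240,290), so I'll close and draw it out along its own plane.

drive_tool([
  [[0, 0, 0], [0, 0, 0], 0],
  [[0, 0, 0], [0, 0, 0], 0],
  [[0, 0, 0], [0, 0, 0], 0],
  [[0, 0, 0], [0, 0, 0], 0],
  [[0, 0, 0], [0, 0, 0], 0],
  [[0, 0, 0], [0, 0, 0], 0],
  [[0.013, -0.138, 0.376], [0, 0, 0], 0],
  [[0.013, -0.138, 0.376], [0, 0, 0], 0],
  [[0.013, -0.138, 0.376], [0, 0, 0], 0],
  [[0.013, -0.138, 0.376], [0, 0, 0], 0],
  [[0.013, -0.138, 0.376], [0, 0, 0], 0],
  [[0, 0, 0.8], [0, 0, 0], 0],
  [[0, 0, 0.8], [0, 0, 0], 0],
  [[0, 0, 0.8], [0, 0, 0], 0],
  [[0, 0, 0], [0, 0, 0], 0],
])

```text
t: 4.32
tcp_pos: [475.5, 57.7, 358.3]
eef_rot: [-2.789, -0.13, 0.015]
force: [-0.1, -0.7, -0.6]
gripper_width: 0.04
grip_force: 25.0
```

```bash
python3 g.py 623.1 118.8 150 -92.2 0 0
```

```text
t 4.32 tcp [475.5  57.7 358.3] F [-0.1 -0.7 -0.6] w 3.8 gf 25.0 q [-0.04  0.29  1.88  0.4   1.05  1.22]
shift u [ 5.9   2.44 -1.65] turn u [-5.01 -0.05 -1.86] tool z [-0.026  0.342 -0.939] grasp pt [471.1 114.8 201.4]
```

drive_tool([
  [[0.59, 0.244, 0], [-0.501, -0.005, -0.186], 0],
  [[0.59, 0.244, 0], [-0.501, -0.005, -0.186], 0],
  [[0.59, 0.244, 0], [-0.501, -0.005, -0.186], 0],
  [[0.59, 0.244, 0], [-0.501, -0.005, -0.186], 0],
  [[0.59, 0.244, 0], [-0.501, -0.005, -0.186], 0],
  [[0.59, 0.244, -0.33], [-0.501, -0.005, -0.186], 0],
  [[0.59, 0.244, -0.33], [-0.501, -0.005, -0.186], 0],
  [[0.59, 0.244, -0.33], [-0.501, -0.005, -0.186], 0],
  [[0.59, 0.244, -0.33], [-0.501, -0.005, -0.186], 0],
  [[0.59, 0.244, -0.33], [-0.501, -0.005, -0.186], 0],
  [[0, 0, 0], [0, 0, 0], 0],
  [[0, 0, 0], [0, 0, 0], 0],
  [[0, 0, 0], [0, 0, 0], 0],
])

```text
t: 5.4
tcp_pos: [621.8, 118.7, 313.3]
eef_rot: [-3.139, 0.062, 0.01]
force: [-0.5, -0.4, -1.7]
gripper_width: 0.042
grip_force: 25.0
```

```bash
python3 g.py 623.1 118.8 89.5 -92.2 0 0; python3 -c "
from h import *
d=shot('scene','a2.png');cv2.imwrite('pics/a2c.png',cv2.resize(cv2.imread('pics/a2.png')[170:340,240:440],None,fx=3,fy=3,interpolation=2))"
```

```text
t 5.4 tcp [621.8 118.7 313.3] F [-0.5 -0.4 -1.7] w 3.9 gf 25.0 q [0.11 0.6  1.5  0.   1.05 1.72]
shift u [ 0.05  0.01 -2.27] turn u [-0.03 -0.09  0.01] tool z [-0.007  0.002 -1.   ] grasp pt [620.7 119.  146.3]
```

View pics/a2c.png

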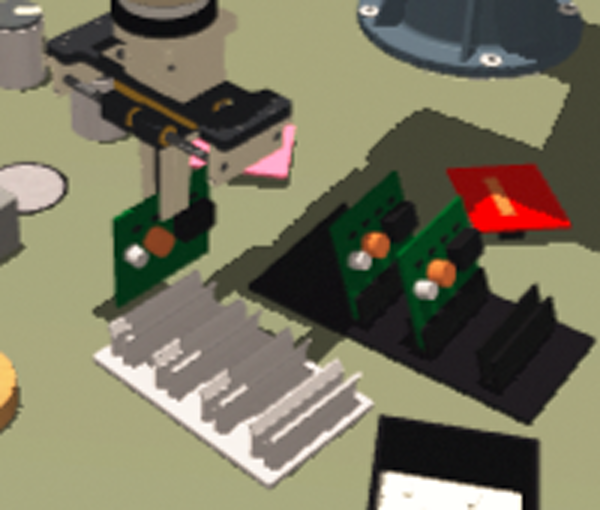

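Board A hangs upright over slot 0, the leftmost in the crop. I'll lower it most of the way and check the force.

drive_tool([
  [[0.05, 0, -0.25], [0, -0.09, 0], 0],
  [[0, 0, -0.25], [0, 0, 0], 0],
  [[0, 0, -0.25], [0, 0, 0], 0],
  [[0, 0, -0.25], [0, 0, 0], 0],
  [[0, 0, -0.25], [0, 0, 0], 0],
  [[0, 0, -0.25], [0, 0, 0], 0],
  [[0, 0, -0.2], [0, 0, 0], 0],
  [[0, 0, -0.2], [0, 0, 0], 0],
  [[0, 0, 0], [0, 0, 0], 0],
  [[0, 0, 0], [0, 0, 0], 0],
])

```text
t: 6.28
tcp_pos: [623.6, 119.0, 265.8]
eef_rot: [-3.14, 0.062, -0.001]
force: [-0.1, -0.9, -1.4]
gripper_width: 0.044
grip_force: 25.0
```

```bash
python3 g.py 623.1 118.8 89.5 -92.2 0 0
```

```text
t 6.28 tcp [623.6 119.  265.8] F [-0.1 -0.9 -1.4] w 4.1 gf 25.0 q [0.12 0.66 1.53 0.   0.95 1.72]
shift u [-0.02 -0.01 -0.37] turn u [-0.02  0.01  0.02] tool z [ 0.     0.001 -1.   ] grasp pt [623.6 119.2  98.8]
```

drive_tool([
  [[0, 0, -0.1], [0, 0, 0], 0],
  [[0, 0, -0.1], [0, 0, 0], 0],
  [[0, 0, -0.1], [0, 0, 0], 0],
  [[0, 0, -0.08], [0, 0, 0], 0],
  [[0, 0, 0], [0, 0, 0], 0],
  [[0, 0, 0], [0, 0, 0], 0],
])

```text
t: 6.78
tcp_pos: [623.6, 119.1, 257.8]
eef_rot: [-3.139, 0.062, -0.002]
force: [-5.9, -0.2, 12.7]
gripper_width: 0.041
grip_force: 25.0
```

drive_tool([
  [[0, 0, 0], [0, 0, 0], 0.3],
  [[0, 0, 0], [0, 0, 0], 0.3],
  [[0, 0, 0], [0, 0, 0], 0.3],
  [[0, 0, 0.3], [0, 0, 0], 0.3],
  [[0, 0, 0.6], [0, 0, 0], 0.3],
  [[0, 0, 0.9], [0, 0, 0], 0.3],
  [[0, 0, 0.9], [0, 0, 0], 0.3],
  [[-0.5, 0, 0.9], [0, 0, 0], 0.3],
  [[-0.5, 0, 0], [0.5, 0.02, 0], 0.3],
  [[-0.5, 0, 0], [0.5, 0.02, 0], 0.3],
  [[-0.5, 0, 0], [0.5, 0.02, 0], 0.3],
  [[-0.5, 0, 0], [0.5, 0.02, 0], 0.3],
])

```text
t: 7.78
tcp_pos: [560.4, 119.0, 347.1]
eef_rot: [-2.998, 0.059, 0.011]
force: [0.2, 0.6, -0.1]
gripper_width: 0.299
grip_force: 0.0
```

```bash
python3 g.py 459.3 193 89.3 -84.7 .35 70
```

```text
t 7.78 tcp [560.4 119.  347.1] F [ 0.2  0.6 -0.1] w 27.8 gf 0.0 q [0.11 0.45 1.65 0.17 1.03 1.63]
shift u [-3.75 -0.28 -1.41] turn u [ 2.98 -0.06  1.86] tool z [-0.004  0.142 -0.99 ] grasp pt [559.7 142.7 181.8]
```

drive_tool([
  [[-0.38, -0.028, -0.14], [0.298, -0.006, 0.186], 0.3],
  [[-0.38, -0.028, -0.14], [0.298, -0.006, 0.186], 0.3],
  [[-0.38, -0.028, -0.14], [0.298, -0.006, 0.186], 0.3],
  [[-0.38, -0.028, -0.14], [0.298, -0.006, 0.186], 0.3],
  [[-0.38, -0.028, -0.14], [0.298, -0.006, 0.186], 0.3],
  [[-0.38, -0.028, -0.14], [0.298, -0.006, 0.186], 0.3],
  [[-0.38, -0.028, -0.14], [0.298, -0.006, 0.186], 0.3],
  [[-0.38, -0.028, -0.14], [0.298, -0.006, 0.186], 0.3],
  [[-0.38, -0.028, -0.14], [0.298, -0.006, 0.186], 0.3],
  [[-0.38, -0.028, -0.14], [0.298, -0.006, 0.186], 0.3],
  [[0, 0, 0], [0, 0, 0], 0.3],
  [[-0.013, 0.137, -0.376], [0, 0, 0], 0.3],
  [[-0.013, 0.137, -0.376], [0, 0, 0], 0.3],
  [[-0.013, 0.137, -0.376], [0, 0, 0], 0.3],
  [[-0.013, 0.137, -0.376], [0, 0, 0], 0.3],
  [[-0.013, 0.137, -0.376], [0, 0, 0], 0.3],
  [[-0.013, 0.137, -0.376], [0, 0, 0], 0.3],
  [[-0.013, 0.137, -0.376], [0, 0, 0], 0.3],
  [[0, 0, 0], [0, 0, 0], 0.3],
])

```text
t: 9.37
tcp_pos: [463.8, 136.6, 244.5]
eef_rot: [-2.79, -0.129, 0.025]
force: [-0.2, -1.3, 4.7]
gripper_width: 0.301
grip_force: 2.1
```

```bash
python3 g.py 459.3 193 89.3 -84.7 .35 0
```

```text
t 9.37 tcp [463.8 136.6 244.5] F [-0.2 -1.3  4.7] w 28.0 gf 2.1 q [0.12 0.48 1.96 0.52 0.76 1.21]
shift u [ 0.03 -0.02  0.07] turn u [ 0.02 -0.02  0.  ] tool z [-0.033  0.34  -0.94 ] grasp pt [458.3 193.4  87.5]
```

drive_tool([
  [[0, -0.03, 0.09], [0, 0, 0], 0.3],
  [[0, 0, 0], [0, 0, 0], 0],
  [[0, 0, 0], [0, 0, 0], 0],
  [[0, 0, 0], [0, 0, 0], 0],
  [[0, 0, 0], [0, 0, 0], 0],
  [[0, 0, 0], [0, 0, 0], 0],
  [[0, 0, 0], [0, 0, 0], 0],
  [[0.013, -0.138, 0.376], [0, 0, 0], 0],
  [[0.013, -0.138, 0.376], [0, 0, 0], 0],
  [[0.013, -0.138, 0.376], [0, 0, 0], 0],
  [[0.013, -0.138, 0.376], [0, 0, 0], 0],
  [[0.013, -0.138, 0.376], [0, 0, 0], 0],
  [[0, 0, 0.8], [0, 0, 0], 0],
  [[0, 0, 0.8], [0, 0, 0], 0],
  [[0, 0, 0.8], [0, 0, 0], 0],
  [[0, 0, 0], [0, 0, 0], 0],
])

```text
t: 10.7
tcp_pos: [466.1, 117.8, 358.4]
eef_rot: [-2.791, -0.13, 0.016]
force: [0.5, 0.5, -0.6]
gripper_width: 0.041
grip_force: 25.0
```

```bash
python3 g.py 625 168.7 150 -92.2 0 0
```

```text
t 10.7 tcp [466.1 117.8 358.4] F [ 0.5  0.5 -0.6] w 3.8 gf 25.0 q [0.09 0.28 1.89 0.42 1.01 1.33]
shift u [ 6.36  2.04 -1.66] turn u [-4.99 -0.06 -1.86] tool z [-0.027  0.34  -0.94 ] grasp pt [461.6 174.6 201.5]
```

drive_tool([
  [[0.64, 0.204, 0], [-0.499, -0.006, -0.186], 0],
  [[0.64, 0.204, 0], [-0.499, -0.006, -0.186], 0],
  [[0.64, 0.204, 0], [-0.499, -0.006, -0.186], 0],
  [[0.64, 0.204, 0], [-0.499, -0.006, -0.186], 0],
  [[0.64, 0.204, 0], [-0.499, -0.006, -0.186], 0],
  [[0.64, 0.204, -0.33], [-0.499, -0.006, -0.186], 0],
  [[0.64, 0.204, -0.33], [-0.499, -0.006, -0.186], 0],
  [[0.64, 0.204, -0.33], [-0.499, -0.006, -0.186], 0],
  [[0.64, 0.204, -0.33], [-0.499, -0.006, -0.186], 0],
  [[0.64, 0.204, -0.33], [-0.499, -0.006, -0.186], 0],
  [[0, 0, 0], [0, -0.09, 0], 0],
  [[0, 0, 0], [0, 0, 0], 0],
  [[0, 0, 0], [0, 0, 0], 0],
])

```text
t: 11.78
tcp_pos: [624.9, 168.7, 313.4]
eef_rot: [-3.14, 0.062, 0.001]
force: [0.2, -0.2, -0.9]
gripper_width: 0.042
grip_force: 25.0
```

```bash
python3 g.py 625 168.7 98 -92.2 0 0
```

```text
t 11.78 tcp [624.9 168.7 313.4] F [ 0.2 -0.2 -0.9] w 3.9 gf 25.0 q [0.19 0.62 1.46 0.   1.06 1.8 ]
shift u [ 0.01 -0.   -1.94] turn u [-0.02 -0.    0.01] tool z [-0.     0.001 -1.   ] grasp pt [624.8 168.9 146.4]
```

Descend to just above the floor, then slowly onto it.

drive_tool([
  [[0, 0, -0.25], [0, 0, 0], 0],
  [[0, 0, -0.25], [0, 0, 0], 0],
  [[0, 0, -0.25], [0, 0, 0], 0],
  [[0, 0, -0.25], [0, 0, 0], 0],
  [[0, 0, -0.25], [0, 0, 0], 0],
  [[0, 0, -0.25], [0, 0, 0], 0],
  [[0, 0, -0.22], [0, 0, 0], 0],
  [[0, 0, -0.2], [0, 0, 0], 0],
  [[0, 0, -0.1], [0, 0, 0], 0],
  [[0, 0, -0.08], [0, 0, 0], 0],
  [[0, 0, 0], [0, 0, 0], 0],
  [[0, 0, 0], [0, 0, 0], 0],
])

```text
t: 12.78
tcp_pos: [625.5, 169.0, 261.4]
eef_rot: [-3.14, 0.063, -0.001]
force: [0.8, -0.1, -0.4]
gripper_width: 0.04
grip_force: 25.0
```

drive_tool([
  [[0, 0, -0.07], [0, 0, 0], 0],
  [[0, 0, -0.07], [0, 0, 0], 0],
  [[0, 0, 0], [0, 0, 0], 0],
  [[0, 0, 0], [0, 0, 0], 0],
])

```text
t: 13.12
tcp_pos: [625.4, 168.9, 257.7]
eef_rot: [-3.141, 0.063, -0.001]
force: [0.2, 0.4, -1.6]
gripper_width: 0.04
grip_force: 25.0
```

drive_tool([
  [[0, 0, -0.05], [0, 0, 0], 0],
  [[0, 0, -0.05], [0, 0, 0], 0],
  [[0, 0, 0], [0, 0, 0], 0],
  [[0, 0, 0], [0, 0, 0], 0],
])

```text
t: 13.45
tcp_pos: [625.5, 169.2, 257.6]
eef_rot: [-3.14, 0.062, -0.003]
force: [-8.8, -0.4, 19.1]
gripper_width: 0.041
grip_force: 25.0
```

drive_tool([
  [[0, 0, 0], [0, 0, 0], 0.3],
  [[0, 0, 0], [0, 0, 0], 0.3],
  [[0, 0, 0], [0, 0, 0], 0.3],
  [[0, 0, 0.3], [0, 0, 0], 0.3],
  [[0, 0, 0.6], [0, 0, 0], 0.3],
  [[0, 0, 0.9], [0, 0, 0], 0.3],
  [[0, 0, 0.9], [0, 0, 0], 0.3],
  [[-0.5, 0, 0.9], [0, 0, 0], 0.3],
  [[-0.5, 0, 0], [0.5, 0.02, 0], 0.3],
  [[-0.5, 0, 0], [0.5, 0.02, 0], 0.3],
  [[-0.5, 0, 0], [0.5, 0.02, 0], 0.3],
  [[-0.5, 0, 0], [0.5, 0.02, 0], 0.3],
  [[-0.38, 0, -0.1], [0.298, -0.006, 0.186], 0.3],
  [[-0.38, 0, -0.1], [0.298, -0.006, 0.186], 0.3],
  [[-0.38, 0, -0.1], [0.298, -0.006, 0.186], 0.3],
  [[-0.38, 0, -0.1], [0.298, -0.006, 0.186], 0.3],
  [[-0.38, 0, -0.1], [0.298, -0.006, 0.186], 0.3],
  [[-0.38, 0, -0.1], [0.298, -0.006, 0.186], 0.3],
])

```text
t: 14.95
tcp_pos: [505.5, 168.9, 330.5]
eef_rot: [-2.876, -0.057, 0.018]
force: [-0.7, -0.1, -0.0]
gripper_width: 0.298
grip_force: 0.0
```

```bash
python3 g.py 452.8 252 90.3 -84.7 .35 60
```

```text
t 14.95 tcp [505.5 168.9 330.5] F [-0.7 -0.1 -0. ] w 27.7 gf 0.0 q [0.19 0.41 1.78 0.33 0.94 1.53]
shift u [-1.82  0.22 -1.08] turn u [ 1.21 -0.03  0.74] tool z [-0.018  0.262 -0.965] grasp pt [502.5 212.7 169.4]
```

drive_tool([
  [[-0.365, 0.044, -0.216], [0.242, -0.006, 0.148], 0.3],
  [[-0.365, 0.044, -0.216], [0.242, -0.006, 0.148], 0.3],
  [[-0.365, 0.044, -0.216], [0.242, -0.006, 0.148], 0.3],
  [[-0.365, 0.044, -0.216], [0.242, -0.006, 0.148], 0.3],
  [[-0.365, 0.044, -0.216], [0.242, -0.006, 0.148], 0.3],
  [[0, 0, 0], [0, 0, 0], 0.3],
  [[-0.013, 0.137, -0.376], [0, 0, 0], 0.3],
  [[-0.013, 0.137, -0.376], [0, 0, 0], 0.3],
  [[-0.013, 0.137, -0.376], [0, 0, 0], 0.3],
  [[-0.013, 0.137, -0.376], [0, 0, 0], 0.3],
  [[-0.013, 0.137, -0.376], [0, 0, 0], 0.3],
  [[-0.013, 0.137, -0.35], [0, 0, 0], 0.3],
  [[0, 0, 0], [0, 0, 0], 0.3],
  [[0, 0, 0], [0, 0, 0], 0.3],
])

```text
t: 16.12
tcp_pos: [458.3, 195.2, 246.9]
eef_rot: [-2.79, -0.129, 0.025]
force: [-0.4, 0.8, 0.3]
gripper_width: 0.297
grip_force: 0.0
```

```bash
python3 g.py 452.8 252 90.3 -84.7 .35 0
```

```text
t 16.12 tcp [458.3 195.2 246.9] F [-0.4  0.8  0.3] w 27.6 gf 0.0 q [0.25 0.49 1.93 0.53 0.74 1.33]
shift u [-0.01 -0.01  0.01] turn u [ 0.02 -0.02  0.  ] tool z [-0.033  0.34  -0.94 ] grasp pt [452.9 251.9  90. ]
```

drive_tool([
  [[0, 0, 0], [0, 0, 0], 0],
  [[0, 0, 0], [0, 0, 0], 0],
  [[0, 0, 0], [0, 0, 0], 0],
  [[0, 0, 0], [0, 0, 0], 0],
  [[0, 0, 0], [0, 0, 0], 0],
  [[0, 0, 0], [0, 0, 0], 0],
  [[0.013, -0.138, 0.376], [0, 0, 0], 0],
  [[0.013, -0.138, 0.376], [0, 0, 0], 0],
  [[0.013, -0.138, 0.376], [0, 0, 0], 0],
  [[0.013, -0.138, 0.376], [0, 0, 0], 0],
  [[0.013, -0.138, 0.376], [0, 0, 0], 0],
  [[0, 0, 0.8], [0, 0, 0], 0],
  [[0, 0, 0.8], [0, 0, 0], 0],
  [[0, 0, 0.8], [0, 0, 0], 0],
  [[0, 0, 0], [0, 0, 0], 0],
])

```text
t: 17.37
tcp_pos: [460.6, 177.7, 358.0]
eef_rot: [-2.789, -0.129, 0.015]
force: [0.9, -0.1, 0.1]
gripper_width: 0.039
grip_force: 25.0
```

```bash
python3 g.py 627 218.7 150 -92.2 0 0
```

```text
t 17.37 tcp [460.6 177.7 358. ] F [ 0.9 -0.1  0.1] w 3.7 gf 25.0 q [0.21 0.3  1.87 0.42 0.97 1.45]
shift u [ 6.66  1.64 -1.64] turn u [-5.01 -0.06 -1.86] tool z [-0.026  0.341 -0.94 ] grasp pt [456.2 234.6 201.1]
```

drive_tool([
  [[0.67, 0.164, 0], [-0.501, -0.006, -0.186], 0],
  [[0.67, 0.164, 0], [-0.501, -0.006, -0.186], 0],
  [[0.67, 0.164, 0], [-0.501, -0.006, -0.186], 0],
  [[0.67, 0.164, 0], [-0.501, -0.006, -0.186], 0],
  [[0.67, 0.164, 0], [-0.501, -0.006, -0.186], 0],
  [[0.67, 0.164, -0.33], [-0.501, -0.006, -0.186], 0],
  [[0.67, 0.164, -0.33], [-0.501, -0.006, -0.186], 0],
  [[0.67, 0.164, -0.33], [-0.501, -0.006, -0.186], 0],
  [[0.67, 0.164, -0.33], [-0.501, -0.006, -0.186], 0],
  [[0.67, 0.164, -0.33], [-0.501, -0.006, -0.186], 0],
  [[0, 0, 0], [0, -0.09, 0], 0],
  [[0, 0, 0], [0, 0, 0], 0],
  [[0, 0, 0], [0, 0, 0], 0],
])

```text
t: 18.45
tcp_pos: [626.9, 218.5, 312.9]
eef_rot: [-3.141, 0.062, -0.0]
force: [-0.6, 0.4, -0.6]
gripper_width: 0.042
grip_force: 25.0
```

```bash
python3 g.py 627 218.7 93 -92.2 0 0
```

```text
t 18.45 tcp [626.9 218.5 312.9] F [-0.6  0.4 -0.6] w 3.9 gf 25.0 q [0.27 0.65 1.41 0.   1.08 1.88]
shift u [ 0.    0.01 -2.12] turn u [-0.    0.    0.02] tool z [ 0.  0. -1.] grasp pt [626.9 218.5 145.9]
```

drive_tool([
  [[0, 0, -0.25], [0, 0, 0], 0],
  [[0, 0, -0.25], [0, 0, 0], 0],
  [[0, 0, -0.25], [0, 0, 0], 0],
  [[0, 0, -0.25], [0, 0, 0], 0],
  [[0, 0, -0.25], [0, 0, 0], 0],
  [[0, 0, -0.25], [0, 0, 0], 0],
  [[0, 0, -0.25], [0, 0, 0], 0],
  [[0, 0, -0.2], [0, 0, 0], 0],
  [[0, 0, -0.1], [0, 0, 0], 0],
  [[0, 0, -0.07], [0, 0, 0], 0],
  [[0, 0, 0], [0, 0, 0], 0],
  [[0, 0, 0], [0, 0, 0], 0],
])

```text
t: 19.45
tcp_pos: [627.5, 218.8, 260.4]
eef_rot: [3.14, -0.063, 0.002]
force: [-0.1, -0.9, -1.1]
gripper_width: 0.04
grip_force: 25.0
```

drive_tool([
  [[0, 0, -0.05], [0, 0, 0], 0],
  [[0, 0, -0.05], [0, 0, 0], 0],
  [[0, 0, -0.04], [0, 0, 0], 0],
  [[0, 0, 0], [0, 0, 0], 0],
  [[0, 0, 0], [0, 0, 0], 0],
])

```text
t: 19.87
tcp_pos: [627.5, 218.8, 257.5]
eef_rot: [3.141, -0.063, 0.003]
force: [-3.5, 0.1, 5.4]
gripper_width: 0.037
grip_force: 25.0
```

drive_tool([
  [[0, 0, -0.05], [0, 0, 0], 0],
  [[0, 0, 0], [0, 0, 0], 0.3],
  [[0, 0, 0], [0, 0, 0], 0.3],
  [[0, 0, 0], [0, 0, 0], 0.3],
  [[0, 0, 0.3], [0, 0, 0], 0.3],
  [[0, 0, 0.6], [0, 0, 0], 0.3],
  [[0, 0, 0.9], [0, 0, 0], 0.3],
  [[0, 0, 0.9], [0, 0, 0], 0.3],
  [[-0.3, 0, 0.9], [0, 0, 0], 1],
  [[-0.9, -0.5, 0.2], [0, 0, 0], 1],
  [[-0.9, -0.5, 0.2], [0, 0, 0], 1],
  [[-0.9, -0.5, 0.2], [0, 0, 0], 1],
  [[-0.9, -0.5, 0.2], [0, 0, 0], 1],
  [[-0.9, -0.5, 0], [0, 0, 0], 1],
  [[-0.9, -0.5, 0], [0, 0, 0], 1],
  [[-0.9, -0.5, 0], [0, 0, 0], 1],
  [[-0.9, -0.5, 0], [0, 0, 0], 1],
  [[0, 0, 0], [0, 0, 0], 1],
])

```text
t: 21.37
tcp_pos: [437.1, 117.5, 365.7]
eef_rot: [3.14, -0.064, -0.001]
force: [0.7, 0.3, 0.3]
gripper_width: 0.964
grip_force: 0.0
```

```bash
cat > tin.py <<'E'
# lid circle by colour (neutral dark lid on olive bench), strip by brightness, in both views, at lid height 75
from m import *
import sys
def tins(zl=75):
    out=[]
    d=shot('top'); S=shot('scene')
    Cc=-np.array(d['R']).T@np.array(d['t'])
    H,s,V=hsv(d); roi=np.zeros(H.shape,bool); roi[180:290,285:430]=1
    b=[]
    for c,a,box,m in blobs((s<60)&(V>205)&roi,15,80):
        # lid: ring of lid pixels around the strip
        cy,cx=c[1],c[0]; f=d['frame'].astype(int)
        yy,xx=np.mgrid[:420,:560]; near=np.hypot(xx-cx,yy-cy)<17
        sat=f.max(2)-f.min(2); dark=(f[...,1]-f[...,2]<16)&(f.mean(2)>60)&(f.mean(2)<150)&near
        lab=cv2.morphologyEx((dark|m).astype(np.uint8),cv2.MORPH_OPEN,np.ones((3,3),np.uint8))
        ys,xs=np.nonzero(m); w=f.min(2)[ys,xs]*1.
        P=np.array([ray(d,x,y,zl)[:2] for x,y in zip(xs,ys)])
        cs=P.mean(0); e,vv=np.linalg.eigh(np.cov((P-cs).T)); ax=vv[:,1]
        k=blobs(lab.astype(bool)&near,60)
        if not k: continue
        k=max(k,key=lambda q:q[1]); cc=ray(d,*k[0],zl)[:2]
        if ax@(cs-cc)<0: ax=-ax
        out.append((cs.round(1),cc.round(1),k[1],np.degrees(np.arctan2(*(cs-cc)[::-1])).round(1),np.linalg.norm(cs-cc).round(1),np.degrees(np.arctan2(ax[1],ax[0])).round(1),(cs-13*ax).round(1)))
    return out,d,S
if __name__=='__main__':
    o,d,S=tins()
    for r in o: print('strip',r[0],'lid',r[1],'area',r[2],'dir by centres',r[3],'dist',r[4],'dir by axis',r[5],'centre from strip',r[6])
    if len(sys.argv)>1:
        n=sys.argv[1]; a=d['frame'][:,:,::-1]; b=S['frame'][:,:,::-1]
        A=cv2.resize(a[150:270,170:420],None,fx=3.2,fy=3.2,interpolation=2); B=cv2.resize(b[150:320,160:430],(353,222),interpolation=2)
        cv2.imwrite(f'pics/{n}.png',A); cv2.imwrite(f'pics/{n}s.png',b)
E
python3 tin.py t1; python3 g.py 430 -170 120 -90 0 0
```

```text
strip [ 425.7 -163.9] lid [ 431.2 -144.5] area 337 dir by centres -105.7 dist 20.1 dir by axis -116.4 centre from strip [ 431.5 -152.2]
strip [ 415.2 -273.4] lid [ 426.2 -275.7] area 393 dir by centres 168.4 dist 11.2 dir by axis 133.8 centre from strip [ 424.2 -282.8]
t 21.47 tcp [439.9 118.6 366.3] F [ 0.8 -0.3 -0.1] w 92.6 gf 0.0 q [ 0.16  0.23  1.93 -0.    0.98  1.77]
shift u [ -0.4  -11.54  -3.17] turn u [0.   0.04 0.58] tool z [ 0.003 -0.    -1.   ] grasp pt [440.3 118.5 199.3]
```

View pics/t1.png

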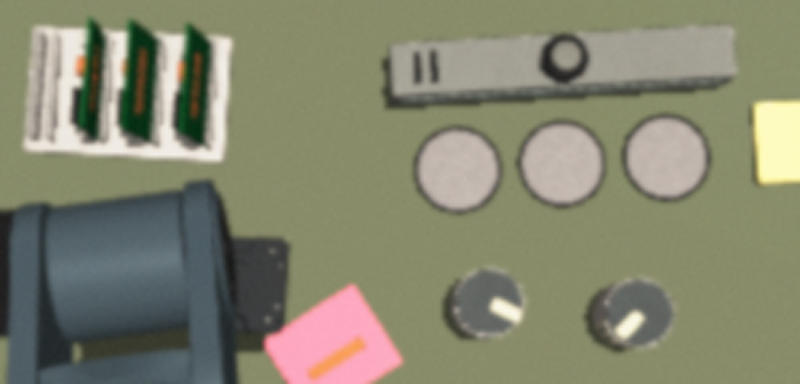

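Boards A, B and C stand in slots 0, 1 and 2 (crop about 85/140/195, 85). The tins are at crop (487,303) and (638,313), about (432,-149) and (425,-282) in mm, with strips pointing about -116° and +134°. The left tin goes to bay2 and the right one to bay0.

drive_tool([
  [[-0.02, -0.63, 0], [0, 0, 0.97], 1],
  [[-0.02, -0.63, 0], [0, 0, 0.97], 1],
  [[-0.02, -0.63, 0], [0, 0, 0.97], 1],
  [[-0.02, -0.63, 0], [0, 0, 0.97], 1],
  [[-0.02, -0.63, 0], [0, 0, 0.97], 1],
  [[-0.02, -0.63, 0], [0, 0, 0.97], 1],
  [[-0.02, -0.63, 0], [0, 0, 0.97], 1],
  [[-0.02, -0.63, 0], [0, 0, 0.97], 1],
  [[-0.02, -0.63, -0.3], [0, 0, 0.97], 1],
  [[-0.02, -0.63, -0.3], [0, 0, 0.97], 1],
  [[-0.02, -0.63, -0.3], [0, 0, 0.97], 1],
  [[-0.02, -0.63, -0.3], [0, 0, 0.97], 1],
  [[-0.02, -0.63, -0.3], [0, 0, 0.97], 1],
  [[-0.02, -0.63, -0.3], [0, 0, 0.97], 1],
  [[-0.02, -0.63, -0.3], [0, 0, 0.97], 1],
  [[-0.02, -0.63, -0.3], [0, 0, 0.97], 1],
  [[-0.02, -0.63, -0.3], [0, 0, 0.97], 1],
  [[0, 0, 0], [0, 0, 0], 1],
  [[0, 0, 0], [0, 0, 0], 1],
])

```text
t: 23.05
tcp_pos: [432.1, -149.4, 297.8]
eef_rot: [-2.671, -1.653, -0.002]
force: [-0.2, 0.1, -1.0]
gripper_width: 1.002
grip_force: 0.0
```

```bash
python3 g.py 432 -149 45 -26.4 0 0; python3 -c "
from h import *
d=arm.get_image('top');a=cv2.cvtColor(d['frame'],7)[225:270,295:400];b=cv2.resize(cv2.GaussianBlur(a,(3,3),0),None,fx=6,fy=6,interpolation=2)
import pickle;T=pickle.load(open('top0.pkl','rb'))
a=cv2.cvtColor(T['frame'],7)[225:270,295:400];b=cv2.resize(a,None,fx=6,fy=6,interpolation=2)
for c in cv2.HoughCircles(b,cv2.HOUGH_GRADIENT,1,150,param1=80,param2=15,minRadius=60,maxRadius=72)[0]: print(c,ray(T,c[0]/6+295-.42,c[1]/6+225-.42,75).round(1))"
```

```text
t 23.05 tcp [ 432.1 -149.4  297.8] F [-0.2  0.1 -1. ] w 93.2 gf 0.0 q [-0.43  0.34  1.98  0.    0.82  0.03]
shift u [-0.01  0.02 -3.43] turn u [-0.01  0.01  0.02] tool z [ 0.001  0.001 -1.   ] grasp pt [ 432.3 -149.2  130.8]Traceback (most recent call last):
  File "<string>", line 6, in <module>
    for c in cv2.HoughCircles(b,cv2.HOUGH_GRADIENT,1,150,param1=80,param2=15,minRadius=60,maxRadius=72)[0]: print(c,ray(T,c[0]/6+295-.42,c[1]/6+225-.42,75).round(1))
             ~~~~~~~~~~~~~~~~~~~~~~~~~~~~~~~~~~~~~~~~~~~~~~~~~~~~~~~~~~~~~~~~~~~~~~~~~~~~~~~~~~~~~~~~~~^^^
TypeError: 'NoneType' object is not subscriptable
```

drive_tool([
  [[0, 0, -0.38], [0, 0, 0], 1],
  [[0, 0, -0.38], [0, 0, 0], 1],
  [[0, 0, -0.38], [0, 0, 0], 1],
  [[0, 0, -0.38], [0, 0, 0], 1],
  [[0, 0, -0.38], [0, 0, 0], 1],
  [[0, 0, -0.38], [0, 0, 0], 1],
  [[0, 0, -0.38], [0, 0, 0], 1],
  [[0, 0, -0.38], [0, 0, 0], 1],
  [[0, 0, -0.38], [0, 0, 0], 1],
  [[0, 0, 0], [0, 0, 0], 0.5],
  [[0, 0, 0], [0, 0, 0], 0.5],
  [[0, 0, 0], [0, 0, 0], 0.5],
  [[0, 0, 0], [0, 0, 0], 0.5],
  [[0, 0, 0], [0, 0, 0], 0.5],
  [[0, 0, 0], [0, 0, 0], 0.5],
], newtons=30)

```text
t: 24.35
tcp_pos: [431.7, -149.1, 212.9]
eef_rot: [2.668, 1.656, 0.003]
force: [0.5, 0.1, 2.7]
gripper_width: 0.662
grip_force: 30.0
```

```bash
python3 g.py 560.9 -122.9 55 94.7 0 0
```

```text
t 24.35 tcp [ 431.7 -149.1  212.9] F [0.5 0.1 2.7] w 61.5 gf 30.0 q [-0.43  0.5   2.02  0.    0.61  0.02]
shift u [5.17 1.05 0.36] turn u [-3.000e-02  1.000e-02  3.026e+01] tool z [ 0.002  0.    -1.   ] grasp pt [ 432.  -149.    45.9]
```

drive_tool([
  [[0, 0, 0.4], [0, 0, 0], 0.5],
  [[0, 0, 0.4], [0, 0, 0], 0.5],
  [[0.167, 0.034, 0], [0, 0, 0.976], 0.5],
  [[0.167, 0.034, 0], [0, 0, 0.976], 0.5],
  [[0.167, 0.034, 0], [0, 0, 0.976], 0.5],
  [[0.167, 0.034, 0], [0, 0, 0.976], 0.5],
  [[0.167, 0.034, 0], [0, 0, 0.976], 0.5],
  [[0.167, 0.034, 0], [0, 0, 0.976], 0.5],
  [[0.167, 0.034, 0], [0, 0, 0.976], 0.5],
  [[0.167, 0.034, 0], [0, 0, 0.976], 0.5],
  [[0.167, 0.034, 0], [0, 0, 0.976], 0.5],
  [[0.167, 0.034, 0], [0, 0, 0.976], 0.5],
  [[0.167, 0.034, 0], [0, 0, 0.976], 0.5],
  [[0.167, 0.034, 0], [0, 0, 0.976], 0.5],
  [[0.167, 0.034, 0], [0, 0, 0.976], 0.5],
  [[0.167, 0.034, 0], [0, 0, 0.976], 0.5],
  [[0.167, 0.034, 0], [0, 0, 0.976], 0.5],
  [[0.167, 0.034, 0], [0, 0, 0.976], 0.5],
  [[0.167, 0.034, 0], [0, 0, 0.976], 0.5],
  [[0.167, 0.034, 0], [0, 0, 0.976], 0.5],
])

```text
t: 26.02
tcp_pos: [506.7, -133.6, 233.3]
eef_rot: [-1.224, -2.892, -0.002]
force: [-0.3, 0.4, -4.5]
gripper_width: 0.666
grip_force: 30.0
```

drive_tool([
  [[0.167, 0.034, 0], [0, 0, 0.976], 0.5],
  [[0.167, 0.034, 0], [0, 0, 0.976], 0.5],
  [[0.167, 0.034, 0], [0, 0, 0.976], 0.5],
  [[0.167, 0.034, 0], [0, 0, 0.976], 0.5],
  [[0.167, 0.034, 0], [0, 0, 0.976], 0.5],
  [[0.167, 0.034, 0], [0, 0, 0.976], 0.5],
  [[0.167, 0.034, 0], [0, 0, 0.976], 0.5],
  [[0.167, 0.034, 0], [0, 0, 0.976], 0.5],
  [[0.167, 0.034, 0], [0, 0, 0.976], 0.5],
  [[0.167, 0.034, 0], [0, 0, 0.976], 0.5],
  [[0.167, 0.034, 0], [0, 0, 0.976], 0.5],
  [[0.167, 0.034, 0], [0, 0, 0.976], 0.5],
  [[0.167, 0.034, 0], [0, 0, 0.976], 0.5],
  [[0, 0, 0], [0, 0, 0], 0.5],
  [[0, 0, 0], [0, 0, 0], 0.5],
])

```text
t: 27.27
tcp_pos: [560.8, -122.6, 233.0]
eef_rot: [0.125, -3.138, -0.001]
force: [-0.0, -0.3, -4.0]
gripper_width: 0.663
grip_force: 30.0
```

```bash
python3 g.py 560.9 -122.9 46.2 94.7 0 0
```

```text
t 27.27 tcp [ 560.8 -122.6  233. ] F [-0.  -0.3 -4. ] w 61.7 gf 30.0 q [-0.3   0.62  1.71  0.    0.81 -1.95]
shift u [ 0.   -0.01 -0.79] turn u [-0.01 -0.02  0.03] tool z [-0.001  0.    -1.   ] grasp pt [ 560.6 -122.5   66. ]
```

drive_tool([
  [[0, 0, -0.3], [0, 0, 0], 0.5],
  [[0, 0, -0.3], [0, 0, 0], 0.5],
  [[0, 0, -0.19], [0, 0, 0], 0.5],
  [[0, 0, 0], [0, 0, 0], 0.5],
  [[0, 0, 0], [0, 0, 0], 0.5],
])

```text
t: 27.68
tcp_pos: [560.7, -122.6, 212.1]
eef_rot: [0.127, -3.137, -0.001]
force: [0.3, 0.4, -5.0]
gripper_width: 0.664
grip_force: 30.0
```

drive_tool([
  [[0, 0, 0], [0, 0, 0], 0.8],
  [[0, 0, 0], [0, 0, 0], 1],
  [[0, 0, 0], [0, 0, 0], 1],
  [[0, 0, 0], [0, 0, 0], 1],
  [[0, 0, 0.6], [0, 0, 0], 1],
  [[0, 0, 0.9], [0, 0, 0], 1],
  [[0, 0, 0.9], [0, 0, 0], 1],
  [[0, 0, 0.9], [0, 0, 0], 1],
  [[0, 0, 0.7], [0, 0, 0], 1],
])

```text
t: 28.43
tcp_pos: [561.0, -122.7, 314.7]
eef_rot: [-0.128, 3.139, -0.0]
force: [-0.2, 0.3, -0.2]
gripper_width: 0.995
grip_force: 0.0
```

drive_tool([
  [[-0.418, -0.49, 0], [0, 0, -0.98], 1],
  [[-0.418, -0.49, 0], [0, 0, -0.98], 1],
  [[-0.418, -0.49, 0], [0, 0, -0.98], 1],
  [[-0.418, -0.49, 0], [0, 0, -0.98], 1],
  [[-0.418, -0.49, 0], [0, 0, -0.98], 1],
  [[-0.418, -0.49, 0], [0, 0, -0.98], 1],
  [[-0.418, -0.49, 0], [0, 0, -0.98], 1],
  [[-0.418, -0.49, 0], [0, 0, -0.98], 1],
  [[-0.418, -0.49, 0], [0, 0, -0.98], 1],
  [[-0.418, -0.49, 0], [0, 0, -0.98], 1],
  [[-0.418, -0.49, 0], [0, 0, -0.98], 1],
  [[-0.418, -0.49, 0], [0, 0, -0.98], 1],
  [[-0.418, -0.49, 0], [0, 0, -0.98], 1],
  [[0, 0, 0], [0, 0, 0], 1],
  [[0, 0, 0], [0, 0, 0], 1],
])

```text
t: 29.68
tcp_pos: [424.9, -282.2, 312.9]
eef_rot: [-1.234, -2.889, -0.001]
force: [0.1, 0.3, 1.0]
gripper_width: 1.004
grip_force: 0.0
```

```bash
python3 g.py 425 -282 45 43.8 0 0; python3 tin.py t2
```

```text
t 29.68 tcp [ 424.9 -282.2  312.9] F [0.1 0.3 1. ] w 93.3 gf 0.0 q [-0.68  0.4   1.84  0.    0.9  -1.44]
shift u [ 0.    0.01 -4.04] turn u [-0.01  0.    0.02] tool z [ 0.     0.001 -1.   ] grasp pt [ 424.9 -282.   145.9]
strip [ 574.6 -121.7] lid [ 555.3 -118.9] area 398 dir by centres -8.2 dist 19.5 dir by axis 12.0 centre from strip [ 561.8 -124.4]
```

View pics/t2s.png

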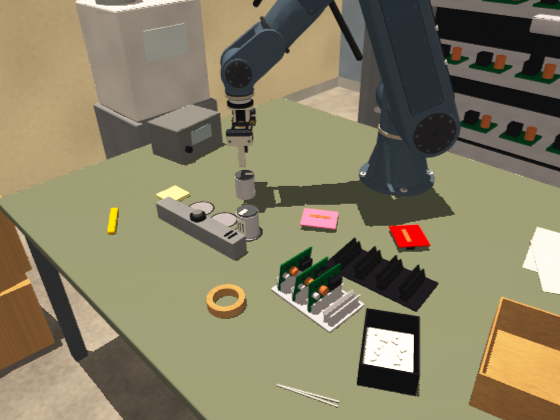

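The left tin stands on bay2 (scene 248,220), and the right tin is under the gripper. I'll refine the strip angle using intensity-weighted moments in both views.

```bash
cat > ang.py <<'E'
from m import *
def strip(d,c,zl=75,r=27):
    p=proj(d,[c[0],c[1],zl]); x0,y0=(p-16).astype(int); f=d['frame'][y0:y0+33,x0:x0+33].min(2).astype(float)
    yy,xx=np.mgrid[y0:y0+33,x0:x0+33]
    P=np.array([ray(d,x,y,zl)[:2] for x,y in zip(xx.ravel(),yy.ravel())]); g=f.ravel()
    ins=np.hypot(*(P-c).T)<r; bg=np.median(g[ins]); w=np.where(ins,np.clip(g-bg-25,0,None),0)
    # keep the connected bright region only
    m=(w.reshape(f.shape)>0).astype(np.uint8); k,l,s,_=cv2.connectedComponentsWithStats(m); i=1+np.argmax([w.reshape(f.shape)[l==j].sum() for j in range(1,k)]); w=w*(l.ravel()==i)
    cs=(w[:,None]*P).sum(0)/w.sum(); C=np.cov(P.T,aweights=w); e,v=np.linalg.eigh(C); a=v[:,1]
    if a@(cs-c)<0:a=-a
    return cs.round(1),np.degrees(np.arctan2(a[1],a[0])).round(1),np.sqrt(12*e).round(1),np.degrees(np.arctan2(*(cs-c)[::-1])).round(1),np.hypot(*(cs-c)).round(1)
if __name__=='__main__':
    import sys,pickle
    T,S=(pickle.load(open('top0.pkl','rb')),pickle.load(open('scene0.pkl','rb'))) if sys.argv[1]=='0' else (shot('top'),shot('scene'))
    for a in sys.argv[2:]:
        c=np.array([float(q) for q in a.split(',')])
        for n,d in(('top',T),('scene',S)):
            try: print(a,n,strip(d,c))
            except Exception as e: print(a,n,'none',e)
E
python3 ang.py 0 432,-149 425,-282; python3 ang.py 1 560.8,-122.6
```

```text
432,-149 top (array([ 426.5, -162.2]), np.float64(-115.9), array([12.6, 25.2]), np.float64(-112.9), np.float64(14.3))
432,-149 scene (array([ 422. , -163.6]), np.float64(-107.2), array([12.2, 18.6]), np.float64(-124.6), np.float64(17.7))
425,-282 top (array([ 415.3, -273.4]), np.float64(135.7), array([12.4, 25.6]), np.float64(138.6), np.float64(12.9))
425,-282 scene (array([ 410.6, -278. ]), np.float64(133.8), array([14.9, 23.4]), np.float64(164.5), np.float64(14.9))
560.8,-122.6 top (array([ 574.7, -121.2]), np.float64(8.4), array([14.4, 25.1]), np.float64(5.7), np.float64(13.9))
560.8,-122.6 scene (array([ 569. , -124.9]), np.float64(10.1), array([12.7, 27.7]), np.float64(-15.8), np.float64(8.5))
```

drive_tool([
  [[0, 0, -0.45], [0, 0, 0], 1],
  [[0, 0, -0.45], [0, 0, 0], 1],
  [[0, 0, -0.45], [0, 0, 0], 1],
  [[0, 0, -0.45], [0, 0, 0], 1],
  [[0, 0, -0.45], [0, 0, 0], 1],
  [[0, 0, -0.45], [0, 0, 0], 1],
  [[0, 0, -0.45], [0, 0, 0], 1],
  [[0, 0, -0.45], [0, 0, 0], 1],
  [[0, 0, -0.43], [0, 0, 0], 1],
  [[0, 0, 0], [0, 0, 0], 0.5],
  [[0, 0, 0], [0, 0, 0], 0.5],
  [[0, 0, 0], [0, 0, 0], 0.5],
  [[0, 0, 0], [0, 0, 0], 0.5],
  [[0, 0, 0], [0, 0, 0], 0.5],
  [[0, 0, 0], [0, 0, 0], 0.5],
])

```text
t: 31.13
tcp_pos: [425.2, -282.0, 212.5]
eef_rot: [1.234, 2.889, 0.001]
force: [1.0, 0.4, 2.6]
gripper_width: 0.661
grip_force: 30.0
```

drive_tool([
  [[0, 0, 0.4], [0, 0, 0], 0.5],
  [[0, 0, 0.4], [0, 0, 0], 0.5],
  [[0.184, -0.049, 0], [0, 0, -0.995], 0.5],
  [[0.184, -0.049, 0], [0, 0, -0.995], 0.5],
  [[0.184, -0.049, 0], [0, 0, -0.995], 0.5],
  [[0.184, -0.049, 0], [0, 0, -0.995], 0.5],
  [[0.184, -0.049, 0], [0, 0, -0.995], 0.5],
  [[0.184, -0.049, 0], [0, 0, -0.995], 0.5],
  [[0.184, -0.049, 0], [0, 0, -0.995], 0.5],
  [[0.184, -0.049, 0], [0, 0, -0.995], 0.5],
  [[0.184, -0.049, 0], [0, 0, -0.995], 0.5],
  [[0.184, -0.049, 0], [0, 0, -0.995], 0.5],
  [[0.184, -0.049, 0], [0, 0, -0.995], 0.5],
  [[0.184, -0.049, 0], [0, 0, -0.995], 0.5],
  [[0.184, -0.049, 0], [0, 0, -0.995], 0.5],
  [[0.184, -0.049, 0], [0, 0, -0.995], 0.5],
  [[0.184, -0.049, 0], [0, 0, -0.995], 0.5],
  [[0.184, -0.049, 0], [0, 0, -0.995], 0.5],
  [[0.184, -0.049, 0], [0, 0, -0.995], 0.5],
  [[0.184, -0.049, 0], [0, 0, -0.995], 0.5],
])

```text
t: 32.8
tcp_pos: [508.0, -304.0, 232.9]
eef_rot: [2.694, 1.615, 0.002]
force: [0.4, -0.2, -4.1]
gripper_width: 0.665
grip_force: 30.0
```

drive_tool([
  [[0.184, -0.049, 0], [0, 0, -0.995], 0.5],
  [[0.184, -0.049, 0], [0, 0, -0.995], 0.5],
  [[0.184, -0.049, 0], [0, 0, -0.995], 0.5],
  [[0.184, -0.049, 0], [0, 0, -0.995], 0.5],
  [[0.184, -0.049, 0], [0, 0, -0.995], 0.5],
  [[0.184, -0.049, 0], [0, 0, -0.995], 0.5],
  [[0.184, -0.049, 0], [0, 0, -0.995], 0.5],
  [[0.184, -0.049, 0], [0, 0, -0.995], 0.5],
  [[0.184, -0.049, 0], [0, 0, -0.995], 0.5],
  [[0.184, -0.049, 0], [0, 0, -0.995], 0.5],
  [[0.184, -0.049, 0], [0, 0, -0.995], 0.5],
  [[0.184, -0.049, 0], [0, 0, -0.995], 0.5],
  [[0.184, -0.049, 0], [0, 0, -0.995], 0.5],
  [[0.184, -0.049, 0], [0, 0, -0.995], 0.5],
  [[0.184, -0.049, 0], [0, 0, -0.995], 0.5],
  [[0, 0, 0], [0, 0, 0], 0.5],
  [[0, 0, 0], [0, 0, 0], 0.5],
])

```text
t: 34.22
tcp_pos: [576.8, -322.2, 232.6]
eef_rot: [3.14, 0.069, 0.002]
force: [0.3, -0.3, -3.7]
gripper_width: 0.665
grip_force: 30.0
```

```bash
python3 g.py 577.3 -322.4 46.2 -87.5 0 0
```

```text
t 34.22 tcp [ 576.8 -322.2  232.6] F [ 0.3 -0.3 -3.7] w 61.8 gf 30.0 q [-0.58  0.75  1.46  0.    0.93  0.95]
shift u [ 0.02 -0.01 -0.78] turn u [ 0.01  0.02 -0.  ] tool z [ 0.001 -0.001 -1.   ] grasp pt [ 577.  -322.3   65.6]
```

drive_tool([
  [[0.02, 0, -0.3], [0, 0, 0], 0.5],
  [[0, 0, -0.3], [0, 0, 0], 0.5],
  [[0, 0, -0.19], [0, 0, 0], 0.5],
  [[0, 0, 0], [0, 0, 0], 0.5],
  [[0, 0, 0], [0, 0, 0], 0.8],
  [[0, 0, 0], [0, 0, 0], 1],
  [[0, 0, 0], [0, 0, 0], 1],
  [[0, 0, 0], [0, 0, 0], 1],
  [[0, 0, 0.6], [0, 0, 0], 1],
  [[0, 0, 0.9], [0, 0, 0], 1],
  [[0, 0, 0.9], [0, 0, 0], 1],
  [[0, 0, 0.9], [0, 0, 0], 1],
  [[0, 0, 0.7], [0, 0, 0], 1],
  [[-0.9, 0, 0], [0, 0, 0], 1],
  [[-0.9, 0, 0], [0, 0, 0], 1],
  [[-0.9, 0, 0], [0, 0, 0], 1],
  [[-0.9, 0, 0], [0, 0, 0], 1],
  [[-0.9, 0, 0], [0, 0, 0], 1],
  [[-0.9, 0, 0], [0, 0, 0], 1],
])

```text
t: 35.8
tcp_pos: [441.3, -322.2, 313.5]
eef_rot: [3.139, 0.066, 0.003]
force: [0.0, -0.3, 0.1]
gripper_width: 1.003
grip_force: 0.0
```

```bash
python3 tin.py t3; for i in 1 2; do python3 ang.py 1 560.8,-122.6 577.3,-322.4;done; python3 - <<'E'
from m import *
d=shot('top'); a=d['frame'][:,:,::-1]
A=cv2.resize(a[150:212,290:400],None,fx=7,fy=7,interpolation=2);B=cv2.resize(shot('scene')['frame'][180:330,160:380,::-1],(440,300),interpolation=2)
cv2.imwrite('pics/t3c.png',A)
cv2.imwrite('pics/t3c.png',np.vstack([cv2.resize(A,(600,338)),np.pad(cv2.resize(B,(380,259)),((0,0),(0,220),(0,0)))]))
E
```

```text
strip [ 591.4 -321.8] lid [ 571.5 -315.4] area 392 dir by centres -18.0 dist 20.9 dir by axis 7.1 centre from strip [ 578.5 -323.4]
strip [ 574.6 -121.7] lid [ 554.9 -118.8] area 394 dir by centres -8.3 dist 19.9 dir by axis 12.0 centre from strip [ 561.8 -124.4]
560.8,-122.6 top (array([ 574.6, -121.2]), np.float64(8.6), array([14.3, 25.1]), np.float64(5.7), np.float64(13.9))
560.8,-122.6 scene (array([ 569. , -124.9]), np.float64(10.0), array([12.7, 27.6]), np.float64(-15.8), np.float64(8.5))
577.3,-322.4 top (array([ 591. , -321.7]), np.float64(7.4), array([12.4, 25.3]), np.float64(2.8), np.float64(13.7))
577.3,-322.4 scene (array([ 585.2, -326.3]), np.float64(7.5), array([12.7, 27.3]), np.float64(-26.5), np.float64(8.8))
560.8,-122.6 top (array([ 574.6, -121.2]), np.float64(8.1), array([14.2, 25.1]), np.float64(5.7), np.float64(13.9))
560.8,-122.6 scene (array([ 569. , -124.9]), np.float64(10.0), array([12.7, 27.7]), np.float64(-15.8), np.float64(8.5))
577.3,-322.4 top (array([ 591. , -321.7]), np.float64(7.4), array([12.4, 25.3]), np.float64(2.9), np.float64(13.7))
577.3,-322.4 scene (array([ 585.2, -326.3]), np.float64(7.5), array([12.8, 27.3]), np.float64(-26.5), np.float64(8.8))
```

View pics/t3c.png

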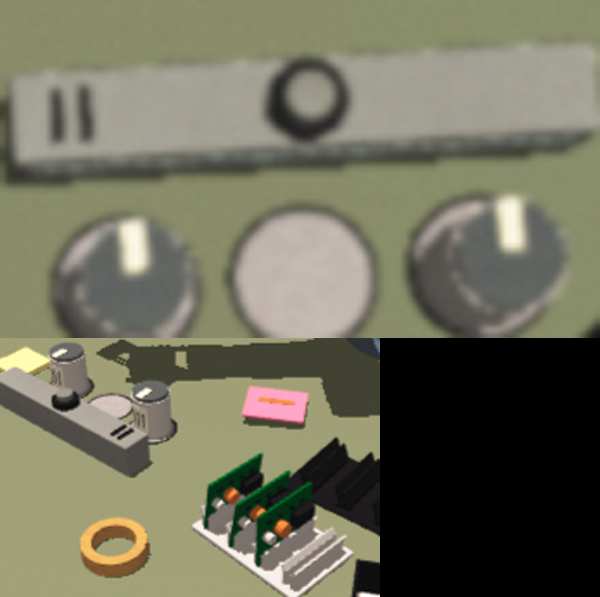

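```bash
python3 - <<'E'
from ang import *
T=shot('top');S=shot('scene')
for c in((560.8,-122.6),(577.3,-322.4)):
    c=np.array(c)
    for r in(23,25,29): print(c,r,[strip(d,c,77,r)[1:3] for d in(T,S)])
# reader long edges in top view -> yaw at z=55
H,s,V=hsv(T);m=np.zeros(V.shape,np.uint8);m[150:190,285:405]=((s<40)&(V>110))[150:190,285:405]
pts=[]
for x in range(300,395):
    if 333<x<360: continue
    ys=np.nonzero(m[:,x])[0]
    if len(ys)>8: pts.append(ray(T,x,ys[0],55)[:2])
p=np.array(pts); print('reader rear edge yaw',np.degrees(np.arctan(-np.polyfit(p[:,1],p[:,0],1)[0])).round(2))
# boards: top edge lines vs lower: rack lean from green extents in the scene
print([ (b[0],b[2]) for b in blobs((hsv(T)[0]>50)&(hsv(T)[0]<90)&(hsv(T)[1]>110)&(np.arange(560)[None]<250)&(np.arange(420)[:,None]<215),15)])
E
```

```text
[ 560.8 -122.6] 23 [(np.float64(5.2), array([12.4, 22.4])), (np.float64(10.2), array([12.6, 27. ]))]
[ 560.8 -122.6] 25 [(np.float64(4.2), array([12.5, 24.6])), (np.float64(10.1), array([12.6, 27.6]))]
[ 560.8 -122.6] 29 [(np.float64(15.0), array([20.4, 26. ])), (np.float64(10.1), array([12.6, 27.6]))]
[ 577.3 -322.4] 23 [(np.float64(7.8), array([12.2, 22.5])), (np.float64(7.9), array([12.8, 26.5]))]
[ 577.3 -322.4] 25 [(np.float64(5.5), array([12.2, 24.8])), (np.float64(7.4), array([12.7, 27.2]))]
[ 577.3 -322.4] 29 [(np.float64(6.2), array([12.4, 27. ])), (np.float64(7.4), array([12.7, 27.2]))]
reader rear edge yaw 4.64
[((np.float64(197.29), np.float64(176.99)), (np.int32(194), np.int32(157), np.int32(8), np.int32(35))), ((np.float64(212.66), np.float64(175.79)), (np.int32(208), np.int32(157), np.int32(10), np.int32(36))), ((np.float64(229.8), np.float64(177.39)), (np.int32(226), np.int32(159), np.int32(9), np.int32(35)))]
```

drive_tool([
  [[0.48, 0.8, 0], [0, 0, 0.05], 1],
  [[0.48, 0.8, 0], [0, 0, 0.05], 1],
  [[0.48, 0.8, 0], [0, 0, 0.05], 1],
  [[0.48, 0.8, 0], [0, 0, 0.05], 1],
  [[0.48, 0.8, 0], [0, 0, 0.05], 1],
  [[0.48, 0.8, 0], [0, 0, 0.05], 1],
  [[0.48, 0.8, 0], [0, 0, 0.05], 1],
  [[0.48, 0.8, 0], [0, 0, 0.05], 1],
  [[0.48, 0.8, 0], [0, 0, 0.05], 1],
  [[0.48, 0.8, 0], [0, 0, 0.05], 1],
  [[0, 0, 0], [0, 0, 0], 1],
  [[0, 0, 0], [0, 0, 0], 1],
])

```text
t: 37.3
tcp_pos: [562.8, -121.4, 312.0]
eef_rot: [3.139, 0.123, 0.001]
force: [-0.2, -1.0, -0.3]
gripper_width: 1.0
grip_force: 0.0
```

```bash
python3 g.py 560.9 -122.8 46 -85.5 0 0
```

```text
t 37.3 tcp [ 562.8 -121.4  312. ] F [-0.2 -1.  -0.3] w 93.0 gf 0.0 q [-0.29  0.51  1.67 -0.    0.97  1.2 ]
shift u [-0.08 -0.05 -3.96] turn u [ 0.01  0.01 -0.  ] tool z [ 0.001 -0.    -1.   ] grasp pt [ 563.  -121.5  145. ]
```

drive_tool([
  [[-0.08, -0.05, -0.45], [0, 0, 0], 1],
  [[0, 0, -0.45], [0, 0, 0], 1],
  [[0, 0, -0.45], [0, 0, 0], 1],
  [[0, 0, -0.45], [0, 0, 0], 1],
  [[0, 0, -0.45], [0, 0, 0], 1],
  [[0, 0, -0.45], [0, 0, 0], 1],
  [[0, 0, -0.45], [0, 0, 0], 1],
  [[0, 0, -0.45], [0, 0, 0], 1],
  [[0, 0, -0.35], [0, 0, 0], 1],
  [[0, 0, 0], [0, 0, 0], 0.5],
  [[0, 0, 0], [0, 0, 0], 0.5],
  [[0, 0, 0], [0, 0, 0], 0.5],
  [[0, 0, 0], [0, 0, 0], 0.5],
  [[0, 0, 0], [0, 0, 0], 0.5],
  [[0, 0, 0.04], [0, 0, 0], 0.5],
  [[0, 0, 0], [0, 0, -0.4], 0.5],
  [[0, 0, 0], [0, 0, -0.3], 0.5],
  [[0, 0, -0.04], [0, 0, 0], 0.5],
  [[0, 0, 0], [0, 0, 0], 0.5],
])

```text
t: 38.88
tcp_pos: [560.3, -123.5, 214.2]
eef_rot: [3.141, 0.044, 0.001]
force: [-5.0, 2.3, 6.7]
gripper_width: 0.663
grip_force: 30.0
```

drive_tool([
  [[0, 0, 0], [0, 0, 0], 0.8],
  [[0, 0, 0], [0, 0, 0], 1],
  [[0, 0, 0], [0, 0, 0], 1],
  [[0, 0, 0], [0, 0, 0], 1],
  [[0, 0, 0.6], [0, 0, 0], 1],
  [[0, 0, 0.9], [0, 0, 0], 1],
  [[0, 0, 0.9], [0, 0, 0], 1],
  [[0, 0, 0.9], [0, 0, 0], 1],
  [[0, 0, 0.7], [0, 0, 0], 1],
  [[-0.5, -0.4, 0], [0, 0, 0], 1],
  [[-0.5, -0.4, 0], [0, 0, 0], 1],
  [[-0.5, -0.4, 0], [0, 0, 0], 1],
  [[-0.5, -0.4, 0], [0, 0, 0], 0.3],
  [[-0.5, -0.4, 0], [0, 0, 0], 0],
  [[-0.5, -0.4, 0], [0, 0, 0], 0],
  [[-0.5, -0.4, 0], [0, 0, 0], 0],
  [[-0.5, -0.4, 0], [0, 0, 0], 0],
  [[0, 0, 0], [0, 0, 0], 0],
])

```text
t: 40.38
tcp_pos: [459.0, -204.6, 313.5]
eef_rot: [3.141, 0.041, 0.001]
force: [-0.6, -0.1, 0.5]
gripper_width: 0.62
grip_force: 0.0
```

```bash
python3 - <<'E'
from ang import *
T=shot('top');S=shot('scene')
for c in((560.8,-122.6),(577.3,-322.4)):
    c=np.array(c)
    print(c,[(*strip(d,c,77,r),) for r in (25,) for d in(T,S)])
# upper board edge (+y border of green, z=93) against slot y
H,s,V=hsv(T);g=(H>50)&(H<90)&(s>110);g[:, 250:]=0;g[215:]=0
for b in blobs(g,15):
    m=b[3];p=[]
    for y in range(b[2][1]+3,b[2][1]+28):
        x=np.nonzero(m[y])[0]
        if len(x): p.append((ray(T,x[0]-.5,y,93)[:2]))
    p=np.array(p);k=np.polyfit(p[:,0],p[:,1],1);print('board top edge yaw',np.degrees(np.arctan(k[0])).round(1),'y at slot x 625',np.polyval(k,625).round(1))
E
python3 g.py 658.1 -215.6 90 -88 0 -19
```

```text
[ 560.8 -122.6] [(array([ 573.5, -123.1]), np.float64(5.6), array([12.3, 25.4]), np.float64(-2.1), np.float64(12.7)), (array([ 571. , -124.3]), np.float64(5.7), array([12.7, 26.7]), np.float64(-9.6), np.float64(10.3))]
[ 577.3 -322.4] [(array([ 590.4, -321.4]), np.float64(5.2), array([12.1, 24.8]), np.float64(4.2), np.float64(13.2)), (array([ 587.1, -323.4]), np.float64(7.3), array([12.7, 27.2]), np.float64(-5.5), np.float64(9.9))]
board top edge yaw -6.7 y at slot x 625 218.4
board top edge yaw -6.0 y at slot x 625 181.5
board top edge yaw -6.6 y at slot x 625 129.8
t 40.48 tcp [ 460.4 -203.7  313.6] F [ 0.7 -0.7  0.8] w 49.9 gf 0.0 q [-0.51  0.39  1.86  0.    0.9   1.03]
shift u [ 7.91 -0.47 -3.03] turn u [0.01 0.02 0.12] tool z [ 0.002 -0.001 -1.   ] grasp pt [ 460.7 -203.8  146.6]
```

```bash
python3 - <<'E'
from h import *
a=shot('top')['frame'][150:205,170:250,::-1];b=shot('scene')['frame'][240:335,260:375,::-1]
cv2.imwrite('pics/r1.png',np.hstack([cv2.resize(a,(400,275),interpolation=2),cv2.resize(b,(333,275),interpolation=2)]))
E
```

```text
(no output)
```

View pics/r1.png

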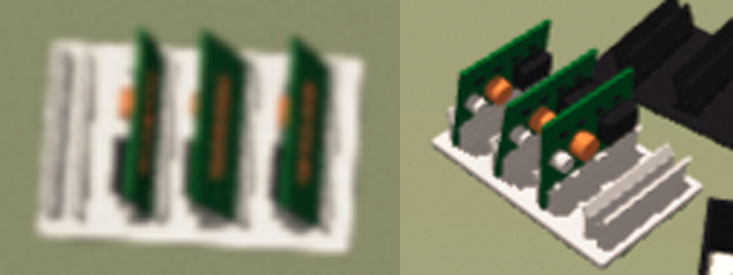

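A and B lean slightly towards +y within the slot play (left half, 205 and 300), while C stands straight. Both tins read within about 2° of square, so I'll press the button now and straighten the boards afterwards.

drive_tool([
  [[0.79, -0.047, 0], [0, 0, 0], 0],
  [[0.79, -0.047, 0], [0, 0, 0], 0],
  [[0.79, -0.047, 0], [0, 0, 0], 0],
  [[0.79, -0.047, 0], [0, 0, 0], 0],
  [[0.79, -0.047, 0], [0, 0, 0], 0],
  [[0.79, -0.047, 0], [0, 0, 0], 0],
  [[0.79, -0.047, 0], [0, 0, 0], 0],
  [[0.79, -0.047, 0], [0, 0, 0], 0],
  [[0.79, -0.047, -0.4], [0, 0, 0], 0],
  [[0.79, -0.047, -0.4], [0, 0, 0], 0],
  [[0, 0, -0.4], [0, 0, 0], 0],
  [[0, 0, 0], [0, 0, 0], 0],
  [[0, 0, 0], [0, 0, 0], 0],
])

```text
t: 41.67
tcp_pos: [657.5, -214.7, 282.6]
eef_rot: [-3.141, -0.044, 0.001]
force: [-0.4, -0.0, 0.1]
gripper_width: -0.0
grip_force: 0.0
```

```bash
python3 g.py 658.1 -215.6 70 -88 0 19; python3 ang.py 1 560.4,-123.5 577.3,-322.4
```

```text
t 41.67 tcp [ 657.5 -214.7  282.6] F [-0.4 -0.   0.1] w -0.0 gf 0.0 q [-0.38  0.73  1.34 -0.    1.07  1.16]
shift u [ 0.02 -0.04 -1.07] turn u [-0.   -0.01  0.09] tool z [-0.001  0.    -1.   ] grasp pt [ 657.4 -214.7  115.6]
560.4,-123.5 top (array([ 584. , -121.4]), np.float64(-61.5), array([7. , 9.3]), np.float64(5.1), np.float64(23.7))
560.4,-123.5 scene (array([ 572.5, -127.7]), np.float64(-19.4), array([18.7, 30.4]), np.float64(-19.1), np.float64(12.8))
577.3,-322.4 top (array([ 590.3, -322.1]), np.float64(2.7), array([12. , 24.5]), np.float64(1.3), np.float64(13.0))
577.3,-322.4 scene none attempt to get argmax of an empty sequence
```

```bash
python3 - <<'E'
from h import *
a=shot('top')['frame'][140:270,260:420,::-1];b=shot('scene')['frame'][150:270,140:320,::-1]
cv2.imwrite('pics/k1.png',np.hstack([cv2.resize(a,(400,325),interpolation=2),cv2.resize(b,(400,325),interpolation=2)]))
E
```

```text
(no output)
```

View pics/k1.png

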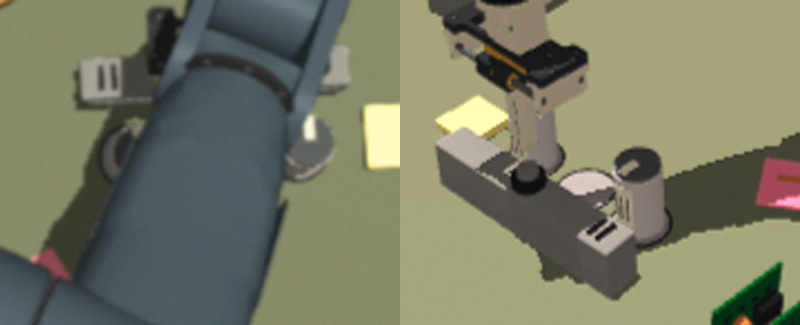

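Both tins still stand in place and were only shadowed or hidden by the arm. The fingertips are above the button (right half, 528,175), so I'll press.

drive_tool([
  [[0, -0.03, -0.3], [0, 0, 0], 0],
  [[0, 0, -0.3], [0, 0, 0], 0],
  [[0, 0, -0.2], [0, 0, 0], 0],
  [[0, 0, -0.12], [0, 0, 0], 0],
  [[0, 0, 0], [0, 0, 0], 0],
  [[0, 0, -0.08], [0, 0, 0], 0],
  [[0, 0, -0.08], [0, 0, 0], 0],
  [[0, 0, 0], [0, 0, 0], 0],
])

```text
t: 42.53
tcp_pos: [657.8, -216.1, 257.4]
eef_rot: [3.141, 0.044, 0.001]
force: [-5.1, 0.8, 8.6]
gripper_width: 0.004
grip_force: 4.2
```

drive_tool([
  [[0, 0, -0.06], [0, 0, 0], 0],
  [[0, 0, -0.06], [0, 0, 0], 0],
  [[0, 0, 0], [0, 0, 0], 0],
  [[0, 0, 0], [0, 0, 0], 0],
])

```text
t: 42.87
tcp_pos: [657.9, -216.1, 257.0]
eef_rot: [3.14, 0.044, 0.003]
force: [-14.4, 4.1, 29.6]
gripper_width: 0.006
grip_force: 15.1
```

drive_tool([
  [[0, 0, 0.16], [0, 0, 0], 0],
  [[0, 0, 0.06], [0, 0, 0], 0],
  [[0, 0, 0], [0, 0, 0], 0],
  [[0, 0, 0], [0, 0, 0], 0],
])

```text
t: 43.2
tcp_pos: [657.9, -216.1, 259.1]
eef_rot: [3.14, 0.043, 0.003]
force: [-1.4, 0.0, 4.3]
gripper_width: 0.006
grip_force: 1.9
```

drive_tool([
  [[0, 0, 0.1], [0, 0, 0], 0],
  [[0, 0, 0], [0, 0, 0], 0],
  [[0, 0, 0], [0, 0, 0], 0],
])

```text
t: 43.45
tcp_pos: [658.0, -216.1, 261.4]
eef_rot: [3.141, 0.043, 0.002]
force: [0.8, -1.8, 2.2]
gripper_width: 0.003
grip_force: 1.2
```

drive_tool([
  [[0, 0, 0.1], [0, 0, 0], 0],
  [[0, 0, 0], [0, 0, 0], 0],
  [[0, 0, 0], [0, 0, 0], 0],
])

```text
t: 43.7
tcp_pos: [657.8, -216.0, 263.8]
eef_rot: [3.141, 0.044, 0.001]
force: [-0.4, -0.2, -0.6]
gripper_width: 0.005
grip_force: 0.0
```

The spring force fades over 6 mm of travel, so the button went down fully (30 N against the stop, 0 N after release). Now to straighten boards A and B.

drive_tool([
  [[0, 0, 0.9], [0, 0, 0], 0],
  [[0, 0, 0.9], [0, 0, 0], 0],
  [[0, 0, 0.9], [0, 0, 0], 0],
  [[0, 0, 0.5], [0, 0, 0], 0.45],
  [[-0.098, 0.957, 0], [0, 0, -0.075], 0.45],
  [[-0.098, 0.957, 0], [0, 0, -0.075], 0.45],
  [[-0.098, 0.957, 0], [0, 0, -0.075], 0.45],
  [[-0.098, 0.957, 0], [0, 0, -0.075], 0.45],
  [[-0.098, 0.957, 0], [0, 0, -0.075], 0.45],
  [[-0.098, 0.957, 0], [0, 0, -0.075], 0.45],
  [[-0.098, 0.957, 0], [0, 0, -0.075], 0.45],
  [[-0.098, 0.957, 0], [0, 0, -0.075], 0.45],
  [[-0.098, 0.957, 0], [0, 0, -0.075], 0.45],
  [[-0.098, 0.957, 0], [0, 0, -0.075], 0.45],
  [[-0.098, 0.957, 0], [0, 0, -0.075], 0.45],
  [[-0.098, 0.957, 0], [0, 0, -0.075], 0.45],
  [[-0.098, 0.957, 0], [0, 0, -0.075], 0.45],
  [[-0.098, 0.957, 0], [0, 0, -0.075], 0.45],
  [[0, 0, 0], [0, 0, 0], 0.45],
  [[0, 0, 0], [0, 0, 0], 0.45],
])

```text
t: 45.37
tcp_pos: [623.3, 119.8, 343.5]
eef_rot: [3.14, -0.069, 0.0]
force: [0.2, 0.2, 0.2]
gripper_width: 0.451
grip_force: 0.0
```

```bash
python3 g.py 623.5 119 91.5 -92.2 0 0
```

```text
t 45.37 tcp [623.3 119.8 343.5] F [0.2 0.2 0.2] w 42.0 gf 0.0 q [ 0.12  0.57  1.48 -0.    1.1   1.73]
shift u [ 0.01 -0.03 -3.4 ] turn u [0.01 0.   0.08] tool z [ 0.    -0.001 -1.   ] grasp pt [623.3 119.7 176.5]
```

drive_tool([
  [[0, -0.03, -0.4], [0, 0, 0.08], 0.45],
  [[0, 0, -0.4], [0, 0, 0], 0.45],
  [[0, 0, -0.4], [0, 0, 0], 0.45],
  [[0, 0, -0.4], [0, 0, 0], 0.45],
  [[0, 0, -0.4], [0, 0, 0], 0.45],
  [[0, 0, -0.4], [0, 0, 0], 0.45],
  [[0, 0, -0.4], [0, 0, 0], 0.45],
  [[0, 0, -0.3], [0, 0, 0], 0.45],
  [[0, 0, -0.25], [0, 0, 0], 0.45],
  [[0, 0, 0], [0, 0, 0], 0.45],
  [[0, 0, 0], [0, 0, 0], 0.45],
], newtons=8)

```text
t: 46.28
tcp_pos: [623.6, 118.2, 260.1]
eef_rot: [3.14, -0.063, 0.001]
force: [-0.1, 0.4, 0.3]
gripper_width: 0.452
grip_force: 0.0
```

drive_tool([
  [[0, 0, 0], [0, 0, 0], 0.2],
  [[0, 0, 0], [0, 0, 0], 0.1],
  [[0, 0, 0], [0, 0, 0], 0],
  [[0, 0, 0], [0, 0, 0], 0],
  [[0, 0, 0], [0, 0, 0], 0],
  [[0, 0, 0], [0, 0, 0], 0],
  [[0, 0, 0], [0, 0, 0], 0],
])

```text
t: 46.87
tcp_pos: [623.6, 118.1, 260.3]
eef_rot: [3.14, -0.063, 0.002]
force: [0.2, 0.4, 0.4]
gripper_width: 0.039
grip_force: 8.0
```

drive_tool([
  [[0, 0, -0.02], [0, 0, 0], 0],
  [[0, 0, 0], [0, 0, 0], 0],
  [[0, 0, 0], [0, 0, 0], 0.05],
  [[0, 0, 0], [0, 0, 0], 0.06],
  [[0, 0, 0], [0, 0, 0], 0.08],
  [[0, 0, 0], [0, 0, 0], 0.1],
  [[0, 0, 0], [0, 0, 0], 0.15],
  [[0, 0, 0], [0, 0, 0], 0.25],
  [[0, 0, 0], [0, 0, 0], 0.35],
  [[0, 0, 0], [0, 0, 0], 0.45],
  [[0, 0, 0], [0, 0, 0], 0.45],
  [[0, 0, 0.4], [0, 0, 0], 0.45],
  [[0, 0, 0.8], [0, 0, 0], 0.45],
  [[0, 0, 0.8], [0, 0, 0], 0.45],
  [[0, 0, 0.8], [0, 0, 0], 0.45],
  [[0, 0, 0.6], [0, 0, 0], 0.45],
  [[0, 0.1, 0], [0, 0, 0], 0.45],
])

```text
t: 48.28
tcp_pos: [624.1, 120.5, 348.8]
eef_rot: [-3.141, 0.063, -0.011]
force: [-0.2, -0.4, 0.2]
gripper_width: 0.455
grip_force: 0.0
```

```bash
python3 g.py 625.5 169 91.5 -92.2 0 0; cat > lean.py <<'E'
from m import *
T=shot('top');H,s,V=hsv(T);g=(H>50)&(H<90)&(s>110);g[:, 250:]=0;g[215:]=0
for b in blobs(g,15):
    m=b[3];p=[]
    for y in range(b[2][1]+3,b[2][1]+28):
        x=np.nonzero(m[y])[0]
        if len(x): p.append((ray(T,x[0]-.5,y,93)[:2]))
    p=np.array(p);k=np.polyfit(p[:,0],p[:,1],1);print('board top edge y',np.polyval(k,625).round(1),b[1],b[2])
E
python3 lean.py
```

```text
t 48.28 tcp [624.1 120.5 348.8] F [-0.2 -0.4  0.2] w 42.3 gf 0.0 q [ 0.12  0.56  1.47 -0.    1.1   1.73]
shift u [ 0.06  1.94 -3.61] turn u [-0.    0.1   0.03] tool z [ 0.007 -0.    -1.   ] grasp pt [625.3 120.5 181.8]
```

drive_tool([
  [[0.03, 0.67, 0], [0, 0.05, 0], 0.4],
  [[0.03, 0.67, 0], [0, 0.05, 0], 0.4],
  [[0, 0.68, 0], [0, 0, 0], 0.4],
  [[0, 0, 0], [0, 0, 0], 0.4],
  [[0, 0, -0.4], [0, 0, 0], 0.4],
  [[0, 0, -0.4], [0, 0, 0], 0.4],
  [[0, 0, -0.4], [0, 0, 0], 0.4],
  [[0, 0, -0.4], [0, 0, 0], 0.4],
  [[0, 0, -0.4], [0, 0, 0], 0.4],
  [[0, 0, -0.4], [0, 0, 0], 0.4],
  [[0, 0, -0.4], [0, 0, 0], 0.4],
  [[0, 0, -0.4], [0, 0, 0], 0.4],
  [[0, 0, -0.35], [0, 0, 0], 0.4],
  [[0, 0, 0], [0, 0, 0], 0.4],
  [[0, 0, 0], [0, 0, 0], 0.4],
])

```text
t: 49.58
tcp_pos: [625.0, 171.1, 255.6]
eef_rot: [3.14, -0.063, -0.01]
force: [-0.2, -0.1, 0.9]
gripper_width: 0.401
grip_force: 0.0
```

drive_tool([
  [[0, 0, 0], [0, 0, 0], 0.2],
  [[0, 0, 0], [0, 0, 0], 0.1],
  [[0, 0, 0], [0, 0, 0], 0],
  [[0, 0, 0], [0, 0, 0], 0],
  [[0, 0, 0], [0, 0, 0], 0],
  [[0, 0, 0], [0, 0, 0], 0],
  [[0, -0.08, 0], [0, 0, 0], 0],
  [[0, 0, 0], [0, 0, 0], 0],
])

```text
t: 50.25
tcp_pos: [625.1, 169.0, 256.2]
eef_rot: [3.141, -0.063, -0.009]
force: [-1.4, 0.5, 1.9]
gripper_width: 0.045
grip_force: 8.0
```

Release gently, rise and clear the view.

drive_tool([
  [[0, 0, 0], [0, 0, 0], 0.05],
  [[0, 0, 0], [0, 0, 0], 0.06],
  [[0, 0, 0], [0, 0, 0], 0.08],
  [[0, 0, 0], [0, 0, 0], 0.1],
  [[0, 0, 0], [0, 0, 0], 0.15],
  [[0, 0, 0], [0, 0, 0], 0.2],
  [[0, 0, 0], [0, 0, 0], 0.25],
  [[0, 0, 0], [0, 0, 0], 0.25],
  [[0, 0, 0.4], [0, 0, 0], 0.25],
  [[0, 0, 0.8], [0, 0, 0], 0.25],
  [[0, 0, 0.8], [0, 0, 0], 0.25],
  [[0, 0, 0.8], [0, 0, 0], 0.25],
  [[0, 0, 0.8], [0, 0, 0], 0.4],
  [[-0.95, -0.3, 0], [0, 0, 0], 0.4],
  [[-0.95, -0.3, 0], [0, 0, 0], 0.4],
  [[-0.95, -0.3, 0], [0, 0, 0], 0.4],
  [[-0.95, -0.3, 0], [0, 0, 0], 0.4],
  [[-0.95, -0.3, 0], [0, 0, 0], 0.4],
  [[-0.95, -0.3, 0], [0, 0, 0], 0.4],
  [[-0.95, -0.3, 0], [0, 0, 0], 0.4],
])

```text
t: 51.92
tcp_pos: [457.6, 116.3, 346.7]
eef_rot: [3.14, -0.063, -0.008]
force: [0.2, 0.5, 0.3]
gripper_width: 0.399
grip_force: 0.0
```

```bash
python3 lean.py; python3 ang.py 1 560.4,-123.5 577.3,-322.4; python3 - <<'E'
from h import *
a=shot('top')['frame'][140:270,170:420,::-1];b=shot('scene')['frame'][150:335,140:390,::-1]
cv2.imwrite('pics/f1.png',np.hstack([cv2.resize(a,(430,224),interpolation=2),cv2.resize(b[:, :],(303,224),interpolation=2)]))
E
```

```text
board top edge y 218.4 91 (np.int32(194), np.int32(157), np.int32(8), np.int32(35))
board top edge y 167.6 23 (np.int32(215), np.int32(158), np.int32(3), np.int32(13))
board top edge y 115.6 21 (np.int32(232), np.int32(159), np.int32(3), np.int32(14))
board top edge y 171.3 54 (np.int32(212), np.int32(172), np.int32(5), np.int32(20))
board top edge y 121.4 43 (np.int32(229), np.int32(175), np.int32(4), np.int32(18))
560.4,-123.5 top (array([ 574. , -123.2]), np.float64(6.0), array([12.5, 25.6]), np.float64(1.4), np.float64(13.6))
560.4,-123.5 scene (array([ 569. , -126.7]), np.float64(5.6), array([12.7, 26.8]), np.float64(-20.5), np.float64(9.2))
577.3,-322.4 top (array([ 591. , -321.7]), np.float64(7.3), array([12.4, 25.3]), np.float64(2.8), np.float64(13.7))
577.3,-322.4 scene (array([ 585.2, -326.3]), np.float64(7.5), array([12.8, 27.3]), np.float64(-26.4), np.float64(8.9))
```

View pics/f1.png

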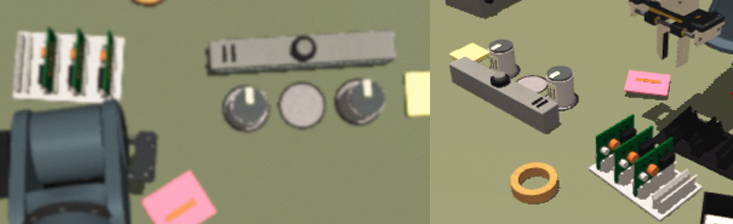

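All three boards now stand straight in slots 0–2 (left part, 50/78/105, 60). Both tins stand on their rings facing the reader (244,105 and 362,100), and the bystanders in view (notepad, tape, edge of the bin) look unmoved. I'll hand it in.

```bash
python3 -c "
from cell import arm
print(arm.finish_job())"
```

```text
the job is handed in; nothing more can be done
None
```

The job is handed in: both tins stand on ring marks with labels within about 3° of square to the reader, the read button was pressed fully with them so, and all three boards stand upright in rack slots 0–2.

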